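Stow a sample jar in a stay-locked chest

ROBOT

A 6-joint arm with a two-finger parallel gripper is mounted at the origin on a cart in front of the work surface, level with it; the furniture and walls round the work are solid. World frame = base frame: x ahead of the robot, y to its left, z up, the work surface at z = 0. Lengths are in mm, angles in rad, forces in N, time in s.
With the tool pointing down it reaches from about 350 to 1000 mm from the base axis. Payload 7.1 kg.
Tool frame: the origin (TCP) lies on the centre line of the jaws, within the pads' length; the fingertips stand 11 mm ahead of it and the grasp point (between the pads) lies 8 mm behind it (ctrl.tip_extent is the distance from the TCP to the fingertips, in mm); z points along the fingers, y is the direction in which the jaws open and shut (so a half turn about z gives the same grasp; the last joint's range is limited). The gripper opens to 85 mm and grips with 20 to 120 N. Pads are 22 mm wide; open, the fingers measure 114 mm over their backs; the gripper's body (76 mm by 85 mm) begins 54 mm behind the grasp point. The pads swing forward as they close: fully open they stand 13 mm farther back than shut.
Start: joints at [1.144, 0.423, 1.63, -0, 1.089, -0.019], TCP at [247.837, 573.744, 242.319] pointing down, gripper open.
Joint ranges: [-3, 3], [-0.9, 2.11], [0.09, 2.58], [-1.31, 4.45], [0.11, 2.69], [-2.54, 2.54]. Speed limits (rad/s): [2.39, 2.39, 3.01, 3.14, 3.14, 3.14].

INTERFACE

Orientations are given as a rotation vector (axis times angle).
In Python, from cell import ctrl, eyes gives the robot as it stands. The module is installed in compiled form; this text tells all that it offers.
- The arm moves only by the tool play_rows, never from a script. Its argument "series" is a list of rows, each a list of 5 numbers: the closure, from -1 (fully open) to 1 (shut), then the shift along the tool's x, y, z in cm, then the turn about the tool's z in degrees. A call has 1 to 8 rows; each row is the pose to reach, as a shift and turn from the pose measured when the call began, along the tool's axes at that moment; what a row does not reach only later rows make up. A row lasts 1/10 s, in which the tool goes at most 50 mm and 8.59 degrees, less where a joint would pass 70% of its speed; a pose out of reach is approached as far as the arm can. A call with a gripper value outside its range is refused whole. The fingers move at their own pace and stop on an object; "grip_force" is the grip in N (left out, the last holds). Time passes only in rows, so rows that repeat a pose let the fingers close. It gives the time, the measured TCP pose, the force and the opening at its end, in the units of the state.
- ctrl.get_obs(): the state, without advancing time (a new reading comes with each control period).
- eyes.snapshot(name): name is "scene" or "top" or "wrist"; returns (picture, depth): 480x640x3 uint8, red, green, blue; 480x640 float32, mm along the optical axis (not along the pixel's ray), 0 where there is no reading.
- eyes.camera_info(name): a dict with "camera_matrix" (3x3 intrinsics, pixels), "distortion" ([k1, k2, p1, p2, k3] as OpenCV has them; the pictures are not rectified), "position" and "orientation" of the camera in the world; the wrist camera has in their place "mount" (4x4, takes a point from camera to tool coordinates, whose origin is the TCP and whose axes are the flange's). Camera axes: x right, y up, looking along -z (the intrinsics and any distortion apply to the point x, -y, -z); pixel columns grow to the right and rows downward; lengths in mm; the calibration is good to about 2 mm. A picture is of the moment at which its call begins: read the wrist's pose just before it. camera_info takes no time and is no camera call.
- ctrl.sign_off(): hands the job in, once; it reports no verdict.
The state is a dict: "time_s": time; "q": joint angles; "joint_velocities": joint speeds; "effort": joint torques, N m; "tool_pos": TCP position; "eef_rot": TCP orientation; "force": force on the tool from outside, world axes, zero at the start; "wrist_torque": the same for the moment, N m; "gripper_width": finger opening in mm.
Only numpy, scipy, OpenCV 4.12 (cv2) and the standard library are available. Lean on these libraries where they do the work, as an engineer would, in place of code of your own. Each camera call takes 0.05 s, during which the arm holds its last target.

TASK

Raise the lid of the grey chest (it has a black bar handle at the front) until the folding stay locks, and set the small brown sample jar upright on the floor of the chest's wide bay, keeping it upright on the way and not dropping it in. Then push the stay's red knuckle back to break the stay while the lid is still well up, and let the lid down until it is fully shut, without letting it drop or slam. Leave the beaker, the timer and the brown label box where they stand.

Things in the scene. Friction and masses are not known exactly. Their poses are not given: they have to be found in the camera images.
- chest: grey steel chest fixed to the worktop, 190 (its x) x 220 (y) x 100 mm high, walls 6 mm, under a blue lid. Origin: centre of its underside; x points from the front (bar) to the hinged back, y left, z up; yawed up to 0.25 rad. A 4 mm partition, top at z = 61 mm, runs along x at y = 30 mm: at its +y side the narrow bay in which the stay folds, at its -y side the wide bay for the jar
- chest_bay (a point): centre of the wide bay's floor (chest frame x 0, y -38, z 8 mm); the bay is 178 mm along x, 132 mm along y. With the lid locked open the bar overhangs its middle (x -1, z 311 mm): the front part (x about -45 mm) is easiest to reach, the tool leaning back towards the front by 10 to 20 degrees
- lid_hinge (a point): middle of the lid's hinge line on the chest's rear top edge (chest frame x 95, y 0, z 100 mm); the line runs along the chest's y
- lid_bar (a point): middle of the black bar at the lid's free edge: round, 12 mm thick, 120 mm long along the chest's y, held by prongs at its ends 42 mm out from the lid's edge, 232 mm from the hinge line and, shut, 5 mm above it (chest frame x -137, z 105 mm). It moves with the lid. Pinch it from above, one finger before and one behind it; it turns between the fingers
- lid (a joint): lid angle, rad: 0 shut, 1.13 as far up as the stay lets it (do not force it further), 1.12 resting on the locked stay. The lid weighs 0.65 kg, 10 mm thick; 5 N up at the bar raises it. Its hinge is stiff: with the stay broken it stays where left above about 0.8, below that it falls by itself. Faster than 2.2 rad/s down counts as dropped (a free fall from 0.12 rad)
- stay (a joint): angle of the folding stay's middle joint, rad: 0 folded (lid shut), 2.58 straight, 2.75 locked (past straight, on its stop). As the lid nears its limit a light spring carries it past straight into the lock, at the latest when the lid is let go. Pushed back below 2.25 it stays broken and does not spring back; at 2.1, a good break, the lid stands at 1.09 rad
- stay_knuckle (a point): middle of the red roller on the stay's middle joint, 18 mm thick, 34 mm long along the chest's y. Locked: chest frame x -10, y 64, z 135 mm, under the overhanging lid: reach it with the tool leaning back to the front 25 to 45 degrees. Push along (0.8, 0, -0.6) in the chest frame, 3 to 4 N: straight after 10 mm, 2.1 rad after 22 mm; beyond 45 mm the lid falls
- sample_jar: small brown jar with a black screw cap, 45 mm in diameter, 75 mm tall, about 0.12 kg; origin at the centre of its foot, z up. At first it stands on the worktop before the chest
- beaker: white plastic beaker, 60x66 mm, 72 mm tall; origin at the centre of its foot. A bystander, to be left alone
- timer: white lab timer, 49x70 mm, 62 mm tall; origin at the centre of its foot. A bystander, to be left alone
- carton: small brown cardboard label box, 61x60 mm, 62 mm tall; origin at the centre of its foot. A bystander, to be left alone

How it is judged (in metres and radians):
On the way, in this order (a step that is already met when the one before it is completed fails the run):
1. the lid is up and its stay locked (value of joint stay above 2.68 rad and value of joint lid above 1.05 rad), for 0.3 s.
2. the jar stands upright, let go, on the floor of the wide bay, the stay still locked (x of sample_jar in the frame of chest between -0.085 and 0.085 m and y of sample_jar in the frame of chest between -0.105 and 0.03 m and z of sample_jar in the frame of chest below 0.02 m and angle between sample_jar's own z axis and vertical below 0.15 rad and linear speed of sample_jar below 0.03 m/s and contact force between sample_jar and the fingers below 0.3 N and value of joint stay above 2.6 rad), for 0.3 s.
3. the stay is broken with the lid still well up (value of joint stay below 2.3 rad and value of joint lid above 0.75 rad), for 0.2 s.
At the end, for the whole second after the job is handed in: the lid is shut (under 0.03 rad, 7 mm at the bar) and at rest, and the jar stands upright (within 0.15 rad) at rest on the floor of the chest's wide bay (foot less than 20 mm above the chest's underside) (value of joint lid below 0.03 rad and velocity of joint lid above -0.05 rad/s and x of sample_jar in the frame of chest between -0.085 and 0.085 m and y of sample_jar in the frame of chest between -0.105 and 0.03 m and z of sample_jar in the frame of chest below 0.02 m and angle between sample_jar's own z axis and vertical below 0.15 rad and linear speed of sample_jar below 0.02 m/s); the robot touches nothing.
It fails at once if the lid drops or slams (falls faster than 2.2 rad/s) (velocity of joint lid below -2.2 rad/s).
It fails at once if the jar is tipped by more than 0.6 rad (angle between sample_jar's own z axis and vertical above 0.6 rad).
It fails at once if the jar is dropped into the chest (x of sample_jar in the frame of chest between -0.085 and 0.085 m and y of sample_jar in the frame of chest between -0.105 and 0.03 m and z of sample_jar in the frame of chest below 0.12 m and linear speed of sample_jar above 0.6 m/s and contact force between sample_jar and the fingers below 0.3 N).
It fails at once if the beaker, timer or label box is moved by more than 30 mm (distance of any of beaker, timer, carton from where it was at the start of the episode above 0.03 m).
It also fails if it takes over 72 s, if anything falls off the work surface, if the arm or the gripper's body presses on something with over 40 N, if the wrist force passes 120 N, or if a joint passes its speed limit or range.

## Working session

There is one attempt and no reset: what is moved stays moved. The work goes in short steps, Python scripts to look and compute and a tool call to move; the robot and the scene stay as the last step left them, time stands still between calls to the robot, and variables do not carry over. Pictures are saved under pics/ and viewed, and the job is handed in when it is done.

Besides the shell and the picture viewer there is one more tool, called after "Call:" as name(argument=value, ...) on one line, values as JSON. play_rows: Moves the arm, as the interface text tells. Its arguments: {"type":"object","properties":{"series":{"type":"array","items":{"type":"array","items":{"type":"number"}}},"grip_force":{"type":"number"}},"required":["series"]}

```bash
mkdir -p pics
cat > h.py <<'E'
import numpy as np,cv2
from scipy.spatial.transform import Rotation as R
from cell import ctrl,eyes
def snap(n,f=None):
    o=ctrl.get_obs(); p,d=eyes.snapshot(n)
    if f: cv2.imwrite('pics/'+f,p[:,:,::-1])
    return o,p,d
def pose(n,o):
    ci=eyes.camera_info(n)
    if n=='wrist':
        T=np.eye(4);T[:3,:3]=R.from_rotvec(o['eef_rot']).as_matrix();T[:3,3]=o['tool_pos']
        T=T@np.array(ci['mount'])
        return ci,T[:3,:3],T[:3,3]
    q=np.array(ci['orientation'])
    if q.shape==(3,3): M=q
    elif q.size==3: M=R.from_rotvec(q).as_matrix()
    else: M=R.from_quat(q).as_matrix()
    return ci,M,np.array(ci['position'])
def pts(n,o,uv,d):
    "uv Nx2, depth N -> world"
    ci,M,t=pose(n,o)
    u=cv2.undistortPoints(np.array(uv,float).reshape(-1,1,2),np.array(ci['camera_matrix']),np.array(ci['distortion'])).reshape(-1,2)
    d=np.array(d).reshape(-1,1)
    c=np.hstack([u[:,:1]*d,-u[:,1:]*d,-d])
    return c@M.T+t
def cloud(n,o,dep):
    v,u=np.mgrid[0:480,0:640]
    P=pts(n,o,np.stack([u.ravel(),v.ravel()],1),dep.ravel()).reshape(480,640,3)
    P[dep<=0]=np.nan
    return P
E
python3 - <<'E'
from h import *
for n in ['scene','top','wrist']:
    o,p,d=snap(n,n+'0.png'); ci=eyes.camera_info(n); print(n,ci)
    np.savez(f'/tmp/{n}0.npz',p=p,d=d)
print(ctrl.get_obs())
E
```

```text
scene {'camera_matrix': array([[600.29563987,   0.        , 322.81694508],
       [  0.        , 600.29563987, 237.5575204 ],
       [  0.        ,   0.        ,   1.        ]]), 'distortion': array([-0.19436528,  0.        ,  0.        ,  0.        ,  0.        ]), 'position': array([-277.74217042, -625.98443931,  749.80282568]), 'orientation': array([ 0.93771091, -0.48942766, -0.89750805])}
top {'camera_matrix': array([[452.48592633,   0.        , 331.37324697],
       [  0.        , 452.48592633, 235.16545233],
       [  0.        ,   0.        ,   1.        ]]), 'distortion': array([-0.06856036,  0.        ,  0.        ,  0.        ,  0.        ]), 'position': array([ 510.95504142,  -33.75517987, 1101.09914077]), 'orientation': array([ 0.03192333, -0.09366035, -1.54948069])}
wrist {'camera_matrix': array([[364.07283554,   0.        , 319.45225552],
       [  0.        , 364.07283554, 242.47132737],
       [  0.        ,   0.        ,   1.        ]]), 'distortion': array([-0.05310506,  0.        ,  0.        ,  0.        ,  0.        ]), 'mount': array([[ 5.51685368e-04,  9.607849
[... 303 characters left out ...]
]])}
{'time_s': 0.15, 'q': array([ 1.14399160e+00,  4.23695007e-01,  1.63049338e+00,  1.07955057e-05,
        1.08858922e+00, -1.89855376e-02]), 'joint_velocities': array([ 1.48421303e-03, -1.19611080e-03, -2.63720538e-03, -1.23445542e-03,
       -1.49254981e-03, -2.98784075e-05]), 'effort': array([ 8.47351748e-04, -5.57772017e+01, -2.82019883e+01,  6.65566427e-05,
        4.72865460e-03,  3.72240129e-05]), 'tool_pos': array([247.67967961, 573.39218036, 241.71398318]), 'eef_rot': array([-6.36123503e-01, -3.07623856e+00,  1.81179194e-03]), 'force': array([ 0.55050281, -0.9531399 , -0.01796618]), 'wrist_torque': array([ 0.05017287, -0.02694715, -0.01405023]), 'gripper_width': 85.6599561902036}
```

View pics/scene0.png

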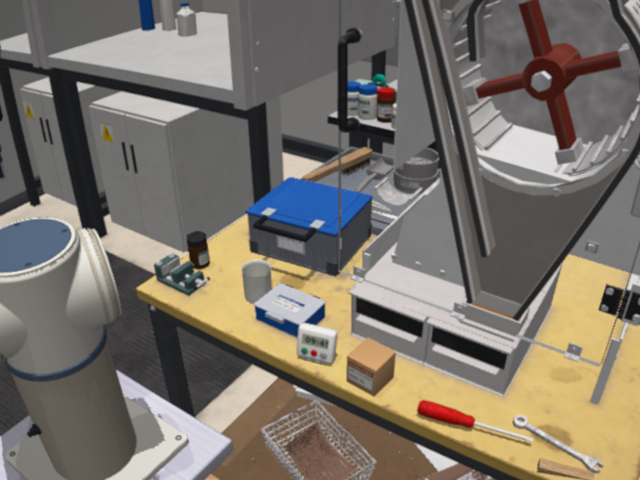

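View pics/top0.png

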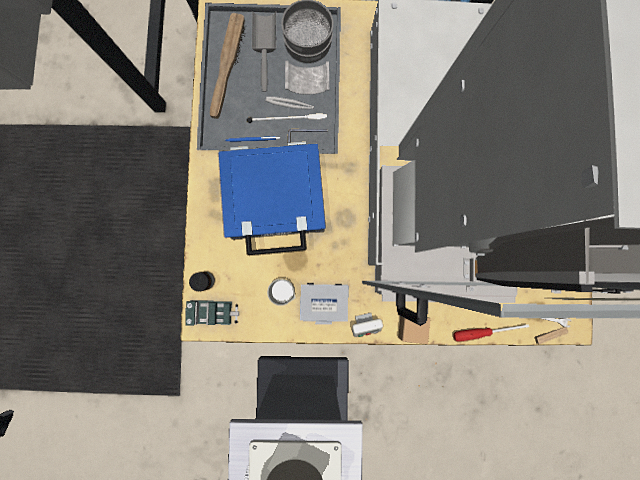

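Run:
```python
from h import *
z=np.load('/tmp/top0.npz');p,d=z['p'],z['d']
P=cloud('top',None,d)
hsv=cv2.cvtColor(p,cv2.COLOR_RGB2HSV)
m=((hsv[...,0]>105)&(hsv[...,0]<125)&(hsv[...,1]>150)&(hsv[...,2]>100)).astype(np.uint8)
m[260:]=0;m[:140]=0;m[:,:200]=0;m[:,340:]=0
m=cv2.morphologyEx(m,cv2.MORPH_CLOSE,np.ones((15,15)))
c=max(cv2.findContours(m,0,2)[0],key=cv2.contourArea)
Q=P[m>0];print('lid z',np.nanpercentile(Q[:,2],[5,50,95]))
ci,M,t=pose('top',None)
def ray(uv,zz):
    a=pts('top',None,uv,np.ones(len(uv)));dr=a-t
    return t+dr*((zz-t[2])/dr[:,2:])
W=ray(c.reshape(-1,2).astype(float),110)
r=cv2.minAreaRect(W[:,:2].astype(np.float32));print('rect',r);print(cv2.boxPoints(r))
# bar
reg=np.zeros(m.shape,bool);reg[228:262,238:312]=1
b=reg&(p.max(2)<70)&(P[...,2]>85)
B=P[b];print('bar pts',len(B),np.nanpercentile(B[:,2],[5,50,95]))
v,u=np.where(b);W2=ray(np.stack([u,v],1).astype(float),108)
r=cv2.minAreaRect(W2[:,:2].astype(np.float32));print(r);print(cv2.boxPoints(r))
for nm,(r0,r1,c0,c1) in dict(jar=(265,298,185,220),beaker=(272,310,262,300),board=(295,330,180,245),bluebox=(275,325,295,352),timer=(308,340,345,390),carton=(285,345,390,440)).items():
    S=P[r0:r1,c0:c1].reshape(-1,3);S=S[S[:,2]>15]
    zz=np.nanpercentile(S[:,2],97);T=S[S[:,2]>zz-8]
    print(nm,'top',zz.round(1),'min',T.min(0).round(),'max',T.max(0).round(),'mean',T.mean(0).round())
```

```text
lid z [106.88135794 110.9273007  114.19178949]
rect ((700.819091796875, 64.14479064941406), (216.78652954101562, 221.1365509033203), 6.094162940979004)
[[581.3002   162.5809  ]
 [604.7766   -57.305965]
 [820.338    -34.29132 ]
 [796.8616   185.59555 ]]
bar pts 441 [106.44738382 109.93070558 112.72571108]
((573.398681640625, 48.59442138671875), (50.73843002319336, 153.60357666015625), 2.393587112426758)
[[544.84406  124.269684]
 [551.2591   -29.199873]
 [601.9533   -27.080841]
 [595.53827  126.38872 ]]
jar top 77.7 min [464. 202.  70.] max [504. 246.  79.] mean [484. 223.  74.]
beaker top 73.3 min [436.   6.  65.] max [492.  69.  75.] mean [461.  41.  70.]
board top 48.6 min [381. 190.  41.] max [437. 261.  53.] mean [410. 228.  45.]
bluebox top 46.2 min [ 391. -116.   38.] max [484.   6.  70.] mean [438. -60.  42.]
timer top 64.2 min [ 372. -195.   56.] max [ 405. -128.   66.] mean [ 389. -161.   60.]
carton top 710.6 min [ 487. -139.  703.] max [ 495. -138.  730.] mean [ 491. -138.  717.]
```

View pics/wrist0.png

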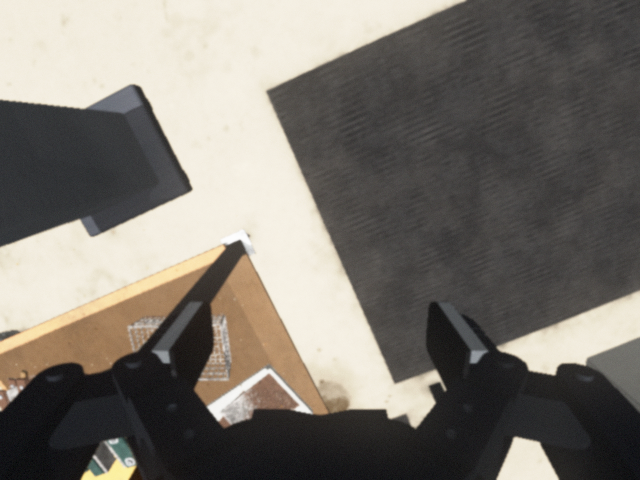

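Run:
```python
from h import *
p=cv2.imread('pics/top0.png')[120:320,170:400]; cv2.imwrite('pics/topcrop.png',cv2.resize(p,None,fx=3.4,fy=2.9*1.0,interpolation=cv2.INTER_CUBIC))
z=np.load('/tmp/top0.npz');p,d=z['p'],z['d']
P=cloud('top',None,d)
hsv=cv2.cvtColor(p,cv2.COLOR_RGB2HSV)
for col in (225,250,275,290,315):
    print(col,[(r,P[r,col].round().tolist(),p[r,col].tolist()) for r in list(range(139,153,2))])
for col in (230,262,275,290):
    print(col,[(r,P[r,col].round().tolist(),p[r,col].tolist()) for r in list(range(230,258,2))])
```

```text
225 [(139, [830.0, 190.0, 10.0], [111, 126, 148]), (141, [827.0, 191.0, 5.0], [100, 104, 110]), (143, [822.0, 191.0, 3.0], [113, 116, 116]), (145, [818.0, 191.0, 0.0], [106, 112, 115]), (147, [806.0, 186.0, 26.0], [107, 112, 113]), (149, [800.0, 185.0, 30.0], [116, 118, 120]), (151, [774.0, 168.0, 109.0], [59, 92, 156])]
250 [(139, [831.0, 128.0, 14.0], [56, 100, 176]), (141, [829.0, 129.0, 4.0], [117, 115, 115]), (143, [824.0, 130.0, 1.0], [119, 124, 123]), (145, [819.0, 129.0, 2.0], [116, 117, 119]), (147, [813.0, 128.0, 6.0], [119, 121, 118]), (149, [780.0, 113.0, 108.0], [53, 92, 167]), (151, [775.0, 113.0, 110.0], [54, 95, 168])]
275 [(139, [834.0, 67.0, 9.0], [0, 31, 87]), (141, [831.0, 68.0, 2.0], [114, 117, 118]), (143, [825.0, 67.0, 5.0], [109, 109, 111]), (145, [820.0, 67.0, 4.0], [118, 119, 117]), (147, [786.0, 58.0, 109.0], [40, 88, 171]), (149, [781.0, 57.0, 110.0], [61, 99, 173]), (151, [776.0, 57.0, 111.0], [61, 105, 177])]
290 [(139, [835.0, 30.0, 8.0], [60, 56, 54]), (141, [830.0, 30.0, 9.0], [52, 48, 43]), (143, [798.0, 25.0, 102.0], [190, 195, 192]), (145, [792.0, 
[... 2299 characters left out ...]
60.0, 1.0], [236, 207, 145]), (256, [546.0, 59.0, 2.0], [224, 203, 143])]
290 [(230, [600.0, 19.0, 116.0], [60, 102, 174]), (232, [596.0, 19.0, 105.0], [102, 104, 110]), (234, [600.0, 24.0, 10.0], [146, 129, 92]), (236, [596.0, 24.0, -1.0], [224, 199, 139]), (238, [591.0, 24.0, 0.0], [223, 198, 138]), (240, [586.0, 24.0, 0.0], [227, 205, 143]), (242, [581.0, 24.0, -2.0], [224, 197, 140]), (244, [576.0, 24.0, 1.0], [219, 192, 132]), (246, [572.0, 24.0, -4.0], [201, 173, 119]), (248, [561.0, 18.0, 114.0], [26, 25, 24]), (250, [556.0, 18.0, 110.0], [15, 20, 25]), (252, [557.0, 24.0, -3.0], [132, 113, 77]), (254, [552.0, 23.0, -0.0], [182, 157, 106]), (256, [547.0, 23.0, -0.0], [179, 153, 107])]
```

View pics/topcrop.png

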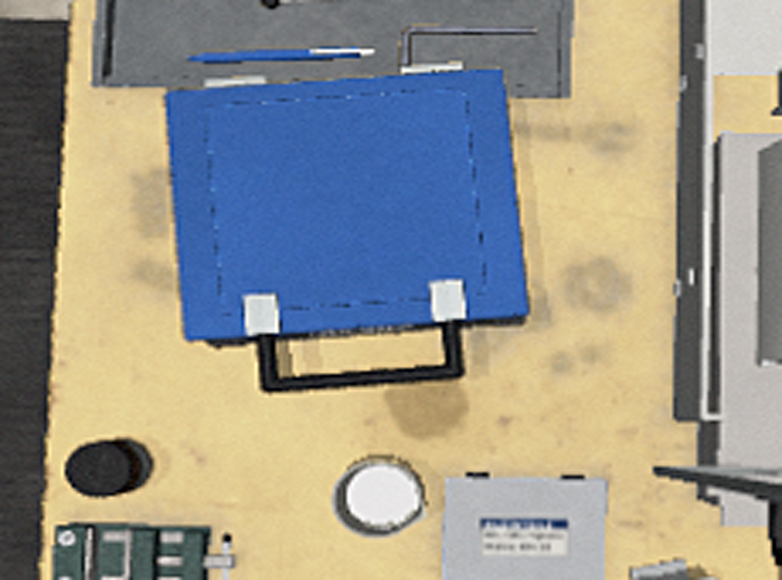

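```bash
cat >> h.py <<'E'
YAW=0.095
def chest2w(C,x,y,z,yaw=None):
    yaw=YAW if yaw is None else yaw
    c,s=np.cos(yaw),np.sin(yaw)
    return np.array([C[0]+c*x-s*y,C[1]+s*x+c*y,z])
def plan(target,jaw=None,o=None):
    "target world mm; jaw = world angle of jaw axis (mod pi)"
    o=o or ctrl.get_obs()
    M=R.from_rotvec(o['eef_rot']).as_matrix();t=np.array(o['tool_pos'])
    s=M.T@(np.array(target)-t)/10
    turn=0
    if jaw is not None:
        a=np.arctan2(M[1,1],M[0,1]);e=(jaw-a+np.pi/2)%np.pi-np.pi/2
        turn=-np.degrees(e)  # tool z down
    print('shift cm',s.round(2),'turn',round(float(turn),1),'tilt',np.degrees(np.arccos(-M[2,2])).round(2),'q6',o['q'][5].round(3),'pos',t.round(1),'t',round(float(o['time_s']),2),'w',round(float(o['gripper_width']),1),'F',np.array(o['force']).round(1))
    return s,turn
E
python3 - <<'E'
from h import *
o=ctrl.get_obs();print(R.from_rotvec(o['eef_rot']).as_matrix().round(3))
plan([500,49,230],YAW,o)
E
```

```text
[[-0.918  0.397 -0.   ]
 [ 0.397  0.918 -0.001]
 [ 0.    -0.001 -1.   ]]
shift cm [-43.96 -38.13   1.22] turn 61.2 tilt 0.07 q6 -0.019 pos [247.7 573.4 241.7] t 0.15 w 85.7 F [ 0.6 -1.  -0. ]
```

Call:
play_rows(series=[[0.1,-5.5,-4.75,0,7.6],[0.1,-11,-9.5,0,15.2],[0.1,-16.5,-14.3,0,22.9],[0.1,-22,-19,0.3,30.5],[0.1,-27.5,-23.8,0.6,38],[0.1,-33,-28.5,0.9,45.8],[0.1,-38.5,-33.4,1.2,53.5],[0.1,-44,-38.1,1.2,61.2]])

```text
time_s: 0.95
tool_pos: [421.7, 211.5, 234.6]
eef_rot: [2.12, 2.318, -0.002]
force: [0.3, -0.5, -0.0]
gripper_width: 38.4
```

Call:
play_rows(series=[[0.1,0,0,0,0],[0.1,0,0,0,0]])

```text
time_s: 1.15
tool_pos: [422.0, 210.4, 234.5]
eef_rot: [2.123, 2.316, -0.002]
force: [-1.1, 0.7, -0.1]
gripper_width: 38.5
```

Run:
```python
from h import *
plan([500,49,230],YAW)
```

```text
shift cm [-16.75   6.37   0.46] turn -0.5 tilt 0.07 q6 0.351 pos [422.  210.4 234.5] t 1.15 w 38.5 F [-1.1  0.7 -0.1]
```

Run:
```python
from h import *
plan([545,49,225],YAW)
```

```text
shift cm [-17.14  10.85   0.96] turn -0.5 tilt 0.07 q6 0.351 pos [422.  210.4 234.5] t 1.15 w 38.5 F [-1.1  0.7 -0.1]
```

Call:
play_rows(series=[[0.1,-4.3,2.7,0.2,-0.5],[0.1,-8.6,5.4,0.5,-0.5],[0.1,-12.9,8.2,0.8,-0.5],[0.1,-17.1,10.85,0.96,-0.5],[0.1,-17.1,10.85,0.96,-0.5],[0.1,-17.1,10.85,0.96,-0.5],[0.1,-17.1,10.85,0.96,-0.5]])

```text
time_s: 1.85
tool_pos: [544.1, 51.0, 224.6]
eef_rot: [-2.11, -2.326, 0.003]
force: [0.1, 0.4, -0.2]
gripper_width: 38.5
```

Run:
```python
from h import *
plan([545,49,225],YAW)
o,p,d=snap('wrist','w1.png');np.savez('/tmp/w1.npz',p=p,d=d,**{k:o[k] for k in('tool_pos','eef_rot')})
o,p,d=snap('top','t1.png')
```

```text
shift cm [-0.21  0.07 -0.04] turn 0.2 tilt 0.12 q6 -0.025 pos [544.1  51.  224.6] t 1.85 w 38.5 F [ 0.1  0.4 -0.2]
```

View pics/w1.png

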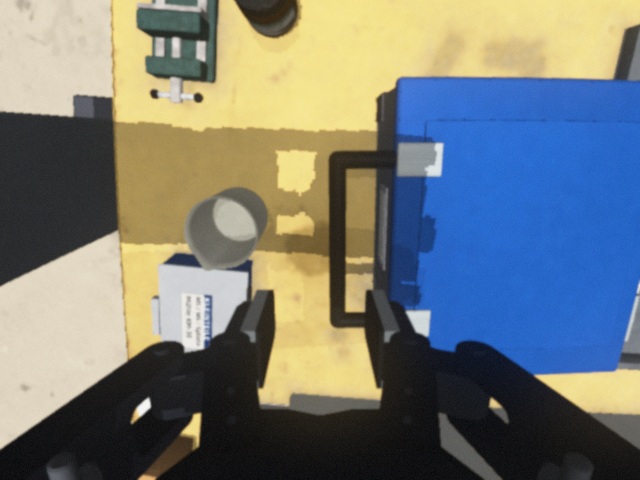

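Run:
```python
from h import *
z=np.load('/tmp/w1.npz');o={'tool_pos':z['tool_pos'],'eef_rot':z['eef_rot']}
p,d=z['p'],z['d'];P=cloud('wrist',o,d)
m=(p.max(2)<60)&(P[...,2]>95)&(P[...,2]<125)
m[:, :322]=0;m[:150]=0;m[335:]=0;m[:,352:]=0
rows=range(170,318,6);c=[]
ci,M,t=pose('wrist',o)
for r in rows:
    q=np.where(m[r])[0]
    if len(q)>4:
        uv=np.array([[(q.min()+q.max())/2,r]]);a=pts('wrist',o,uv,[1.]);dr=a-t
        c.append((t+dr*((105-t[2])/dr[:,2:]))[0]) # axis plane z=105
c=np.array(c);f=np.polyfit(c[:,1],c[:,0],1);print('yaw',-np.arctan(f[0]),'x at y=49',np.polyval(f,49),'zs',np.nanmedian(P[m][:,2]),len(c),np.std(c[:,0]-np.polyval(f,c[:,1])))
# bar outer ends
uv=np.array([[337,152.5],[337,327]],float);a=pts('wrist',o,uv,[1.,1.]);dr=a-t;print('ends',t+dr*((107-t[2])/dr[:,2:]))
hsv=cv2.cvtColor(p,cv2.COLOR_RGB2HSV)
b=((hsv[...,0]>100)&(hsv[...,0]<125)&(hsv[...,1]>150)&(P[...,2]>103)).astype(np.uint8)
for x0 in range(450,620,40):
    q=np.where(b[:,x0])[0]; print(x0,P[q.min()+1,x0].round(1),P[q.max()-1,x0].round(1))
# jar
j=(P[...,2]>60)&(np.arange(480)[:,None]<60)&(np.abs(np.arange(640)-265)<50)
print('jar top',np.nanmedian(P[j],axis=0),P[j].max(0),P[j].min(0))
j=(P[...,2]>60)&(P[...,2]<90);j[:170]=0;j[280:]=0;j[:,:170]=0;j[:,290:]=0
print('beaker',P[j].max(0),P[j].min(0))
```

```text
yaw 0.12023613007318834 x at y=49 556.7034057840341 zs 110.28581415064147 25 0.6226834253922364
ends [[549.16414265 113.95254129 107.        ]
 [563.63835762 -15.129859   107.        ]]
450 [615.1 166.8 110.2] [568.5  65.2 300.8]
490 [641.5 169.5 108.7] [586.7  67.8 276.9]
530 [667.  172.5 109.9] [597.1  69.8 277. ]
570 [693.7 175.3 110.1] [756.4 -35.5 110.3]
610 [720.1 178.1 111.5] [792.1 -32.9 109.4]
jar top [486.78403527 207.52997566  73.19478213] [502.90180807 216.53975824  76.35323015] [467.40069409 203.2954124   60.23269115]
beaker [493.91872783  70.83910683  73.61426965] [433.71950447   6.87068674  60.01317728]
```

```bash
sed -i 's/^YAW=.*/YAW=0.108\nC=np.array([692.2,64.2])\ndef bar(th):\n    return chest2w(C,95-232.05*np.cos(th+.02155),0,100+232.05*np.sin(th+.02155))/' h.py
python3 - <<'E'
from h import *
print(bar(0))
plan(bar(0)+[0,0,-8],YAW)
E
```

```text
[556.0020653   49.4331649  105.00029045]
shift cm [-0.28  1.19 12.79] turn -0.6 tilt 0.09 q6 -0.026 pos [544.   51.1 224.9] t 1.95 w 38.2 F [ 0.3  0.8 -0.4]
```

Call:
play_rows(series=[[0.1,-0.28,1.19,2,-0.6],[0.1,-0.28,1.19,4,-0.6],[0.1,-0.28,1.19,6,-0.6],[0.1,-0.28,1.19,8.5,-0.6],[0.1,-0.28,1.19,11,-0.6],[0.1,-0.28,1.19,12.8,-0.6],[0.1,-0.28,1.19,12.8,-0.6],[0.1,-0.28,1.19,12.8,-0.6]])

```text
time_s: 2.75
tool_pos: [555.7, 50.4, 97.2]
eef_rot: [-2.095, -2.34, 0.003]
force: [-0.7, -0.6, 0.5]
gripper_width: 38.4
```

Call:
play_rows(series=[[1,0,0,0,0],[1,0,0,0,0],[1,0,0,0,0],[1,0,0,0,0],[1,0,0,0,0]], grip_force=30)

```text
time_s: 3.25
tool_pos: [556.5, 50.8, 98.6]
eef_rot: [2.096, 2.34, 0.0]
force: [-1.2, 2.7, 7.2]
gripper_width: 11.1
```

Run:
```python
from h import *
plan(bar(0)+[0,0,-8],YAW)
for th in (.1,.2,.3,.45,.6,.75,.9,1.0,1.08,1.125,1.12):
    print(th,end=' ');plan(bar(th)+[0,0,-8],YAW)
snap('wrist','w2.png')
```

```text
shift cm [-0.13 -0.07  0.16] turn 0.1 tilt 0.02 q6 -0.04 pos [556.5  50.8  98.6] t 3.25 w 11.1 F [-1.2  2.7  7.2]
0.1 shift cm [-0.13  0.1  -2.15] turn 0.1 tilt 0.02 q6 -0.04 pos [556.5  50.8  98.6] t 3.25 w 11.1 F [-1.2  2.7  7.2]
0.2 shift cm [-0.13  0.49 -4.44] turn 0.1 tilt 0.02 q6 -0.04 pos [556.5  50.8  98.6] t 3.25 w 11.1 F [-1.2  2.7  7.2]
0.3 shift cm [-0.13  1.12 -6.67] turn 0.1 tilt 0.02 q6 -0.04 pos [556.5  50.8  98.6] t 3.25 w 11.1 F [-1.2  2.7  7.2]
0.45 shift cm [-0.14  2.46 -9.88] turn 0.1 tilt 0.02 q6 -0.04 pos [556.5  50.8  98.6] t 3.25 w 11.1 F [-1.2  2.7  7.2]
0.6 shift cm [ -0.14   4.27 -12.85] turn 0.1 tilt 0.02 q6 -0.04 pos [556.5  50.8  98.6] t 3.25 w 11.1 F [-1.2  2.7  7.2]
0.75 shift cm [ -0.15   6.5  -15.52] turn 0.1 tilt 0.02 q6 -0.04 pos [556.5  50.8  98.6] t 3.25 w 11.1 F [-1.2  2.7  7.2]
0.9 shift cm [ -0.15   9.11 -17.82] turn 0.1 tilt 0.02 q6 -0.04 pos [556.5  50.8  98.6] t 3.25 w 11.1 F [-1.2  2.7  7.2]
1.0 shift cm [ -0.16  11.02 -19.13] turn 0.1 tilt 0.02 q6 -0.04 pos [556.5  50.8  98.6] t 3.25 w 11.1 F [-1.2  2.7  7.2]
1.08 shift cm [ -0.16  12.65 -20.03] turn 0.1 tilt 0.02 q6 -0.04 pos [556.5  50.8  98.6] t 3.25 w 11.1 F [-1.2  2.7  7.2]
1.125 shift cm [ -0.16  13.59 -20.48] turn 0.1 tilt 0.02 q6 -0.04 pos [556.5  50.8  98.6] t 3.25 w 11.1 F [-1.2  2.7  7.2]
1.12 shift cm [ -0.16  13.48 -20.44] turn 0.1 tilt 0.02 q6 -0.04 pos [556.5  50.8  98.6] t 3.25 w 11.1 F [-1.2  2.7  7.2]
```

View pics/w2.png

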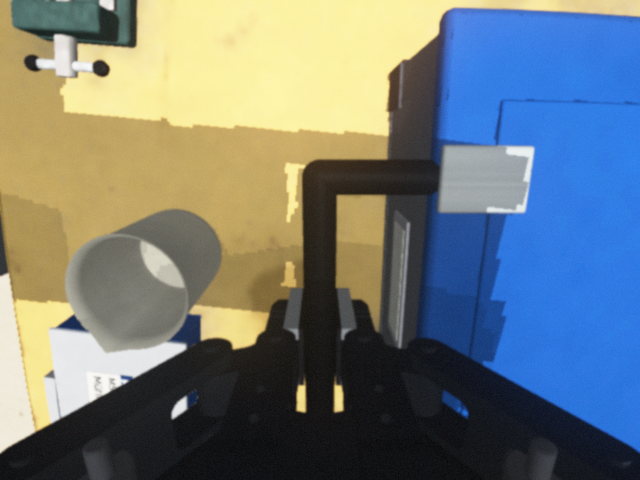

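Call:
play_rows(series=[[1,0,0.17,-2.3,0],[1,0,0.55,-4.6,0],[1,0,1.2,-6.8,0],[1,0,2.5,-10.05,0],[1,0,4.35,-13.0,0],[1,0,6.6,-15.7,0],[1,0,9.2,-18.0,0],[1,0,9.2,-18.0,0]], grip_force=40)

```text
time_s: 4.1
tool_pos: [649.1, 61.2, 284.4]
eef_rot: [2.095, 2.339, 0.003]
force: [-17.6, -0.3, 21.7]
gripper_width: 10.3
```

Run:
```python
from h import *
for th in (.9,1.0,1.08,1.12,1.125):
    print(th,end=' ');plan(bar(th)+[0,0,-6.5],YAW)
```

```text
0.9 shift cm [-0.17 -0.22  0.61] turn 0.1 tilt 0.14 q6 -0.035 pos [649.1  61.2 284.4] t 4.1 w 10.3 F [-17.6  -0.3  21.7]
1.0 shift cm [-0.17  1.7  -0.7 ] turn 0.1 tilt 0.14 q6 -0.035 pos [649.1  61.2 284.4] t 4.1 w 10.3 F [-17.6  -0.3  21.7]
1.08 shift cm [-0.18  3.32 -1.6 ] turn 0.1 tilt 0.14 q6 -0.035 pos [649.1  61.2 284.4] t 4.1 w 10.3 F [-17.6  -0.3  21.7]
1.12 shift cm [-0.18  4.16 -2.  ] turn 0.1 tilt 0.14 q6 -0.035 pos [649.1  61.2 284.4] t 4.1 w 10.3 F [-17.6  -0.3  21.7]
1.125 shift cm [-0.18  4.26 -2.04] turn 0.1 tilt 0.14 q6 -0.035 pos [649.1  61.2 284.4] t 4.1 w 10.3 F [-17.6  -0.3  21.7]
```

Call:
play_rows(series=[[1,-0.1,0,0.3,0],[1,-0.1,0.6,0,0],[1,-0.1,1.2,-0.4,0],[1,-0.1,1.8,-0.8,0],[1,-0.1,1.8,-0.8,0]])

```text
time_s: 4.6
tool_pos: [666.2, 63.1, 295.4]
eef_rot: [-2.095, -2.34, -0.004]
force: [-11.8, 3.0, 16.1]
gripper_width: 10.2
```

Run:
```python
from h import *
for th in (1.0,1.08,1.12,1.125):
    print(th,end=' ');plan(bar(th)+[0,0,-6.5],YAW)
o,p,d=snap('scene','s2.png')
cv2.imwrite('pics/s2c.png',cv2.resize(p[120:320,200:420,::-1],None,fx=3,fy=3))
```

```text
1.0 shift cm [-0.17 -0.01  0.39] turn 0.1 tilt 0.13 q6 -0.035 pos [666.2  63.1 295.4] t 4.6 w 10.2 F [-11.8   3.   16.1]
1.08 shift cm [-0.17  1.61 -0.51] turn 0.1 tilt 0.13 q6 -0.035 pos [666.2  63.1 295.4] t 4.6 w 10.2 F [-11.8   3.   16.1]
1.12 shift cm [-0.17  2.44 -0.91] turn 0.1 tilt 0.13 q6 -0.035 pos [666.2  63.1 295.4] t 4.6 w 10.2 F [-11.8   3.   16.1]
1.125 shift cm [-0.17  2.55 -0.96] turn 0.1 tilt 0.13 q6 -0.035 pos [666.2  63.1 295.4] t 4.6 w 10.2 F [-11.8   3.   16.1]
```

View pics/s2c.png

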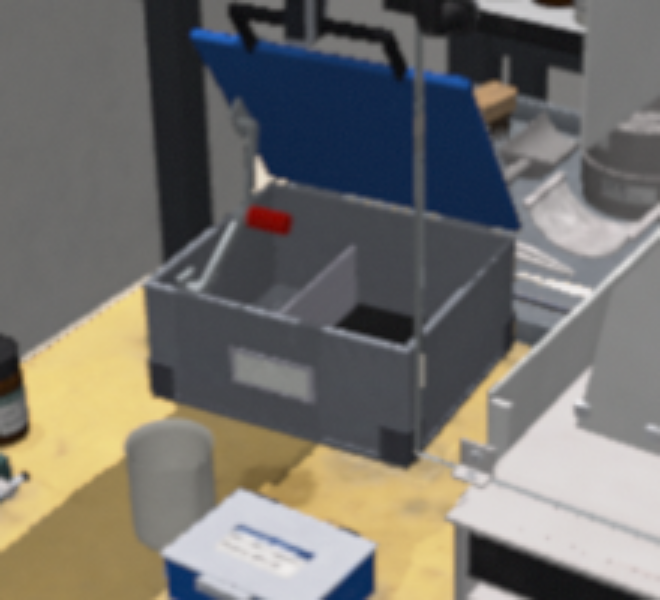

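Call:
play_rows(series=[[1,-0.1,0.8,-0.1,0],[1,-0.1,1.6,-0.4,0],[1,-0.1,2.2,-0.65,0],[1,-0.1,2.5,-0.8,0],[1,-0.1,2.5,-0.8,0],[1,-0.1,2.5,-0.8,0]])

```text
time_s: 5.25
tool_pos: [691.1, 65.9, 308.0]
eef_rot: [2.095, 2.34, 0.01]
force: [-8.5, 3.1, 20.3]
gripper_width: 10.2
```

Run:
```python
from h import *
for th in (1.08,1.12,1.125):
    print(th,end=' ');plan(bar(th)+[0,0,-6.5],YAW)
o,p,d=snap('scene','s3.png')
P=cloud('scene',o,d);hsv=cv2.cvtColor(p,cv2.COLOR_RGB2HSV)
m=((hsv[...,0]<6)|(hsv[...,0]>174))&(hsv[...,1]>190)&(hsv[...,2]>80);m[:150]=0;m[250:]=0;m[:,:240]=0;m[:,340:]=0
print(m.sum(),P[m].mean(0))
q=P[m].mean(0)[:2]-C;print('chest',q[0]*np.cos(YAW)+q[1]*np.sin(YAW),-q[0]*np.sin(YAW)+q[1]*np.cos(YAW))
cv2.imwrite('pics/s3c.png',cv2.resize(p[120:320,200:420,::-1],None,fx=3,fy=3))
```

```text
1.08 shift cm [-0.18 -0.91  0.75] turn 0.1 tilt 0.36 q6 -0.035 pos [691.1  65.9 308. ] t 5.25 w 10.2 F [-8.5  3.1 20.3]
1.12 shift cm [-0.18 -0.07  0.35] turn 0.1 tilt 0.36 q6 -0.035 pos [691.1  65.9 308. ] t 5.25 w 10.2 F [-8.5  3.1 20.3]
1.125 shift cm [-0.18  0.03  0.3 ] turn 0.1 tilt 0.36 q6 -0.035 pos [691.1  65.9 308. ] t 5.25 w 10.2 F [-8.5  3.1 20.3]
84 [681.75191097 123.28459731 131.39624663]
chest -4.018476168988078 59.866552036782046
```

View pics/s3c.png

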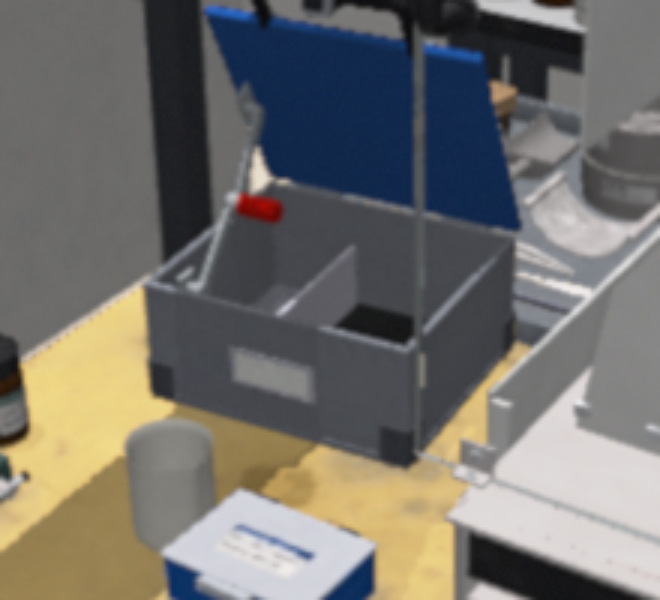

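Call:
play_rows(series=[[0.1,0,0,0,0],[0.1,0,0,0,0],[0.1,0,0,0,0],[0.1,0,0,-1.5,0],[0.1,0,0,-3.5,0],[0.1,0,-2,-6,0],[0.1,0,-6,-6,0],[0.1,0,-10,-6,0]])

```text
time_s: 6.1
tool_pos: [591.1, 54.4, 368.8]
eef_rot: [2.094, 2.339, 0.012]
force: [-0.2, -0.6, 0.2]
gripper_width: 38.2
```

Run:
```python
from h import *
plan([485,223,200],YAW)
o,p,d=snap('scene','s4.png')
P=cloud('scene',o,d);hsv=cv2.cvtColor(p,cv2.COLOR_RGB2HSV)
m=((hsv[...,0]<6)|(hsv[...,0]>174))&(hsv[...,1]>190)&(hsv[...,2]>80);m[:150]=0;m[250:]=0;m[:,:240]=0;m[:,340:]=0
print(m.sum(),P[m].mean(0))
q=P[m].mean(0)[:2]-C;print('chest',q[0]*np.cos(YAW)+q[1]*np.sin(YAW),-q[0]*np.sin(YAW)+q[1]*np.cos(YAW))
cv2.imwrite('pics/s4c.png',cv2.resize(p[120:320,200:420,::-1],None,fx=3,fy=3))
```

```text
shift cm [17.88 -8.81 16.87] turn 0.1 tilt 0.45 q6 -0.041 pos [591.1  54.4 368.8] t 6.1 w 38.2 F [-0.2 -0.6  0.2]
89 [670.76679115 122.20110889 140.60518475]
chest -15.056382415712712 59.97346432439526
```

View pics/s4c.png

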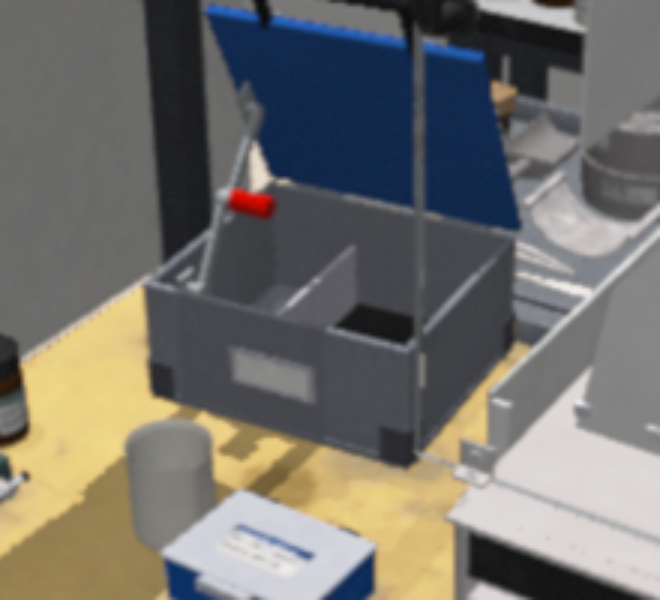

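Run:
```python
from h import *
o,p,d=snap('top','t4.png');P=cloud('top',o,d)
t=o['tool_pos'];
for h in range(20,420,20):
    m=(np.abs(P[...,2]-t[2]-h)<10)&(np.abs(P[...,0]-t[0])<160)&(np.abs(P[...,1]-t[1])<160)
    if m.sum()>5: print(h,m.sum(),(np.nanpercentile(P[m],[2,98],axis=0)-t)[:,:2].round().tolist())
plan([485,223,200],YAW+np.pi/2-1e-3,o)
```

```text
40 40 [[-44.0, -14.0], [-30.0, -2.0]]
60 21 [[-48.0, -16.0], [-29.0, 7.0]]
80 93 [[-68.0, -19.0], [-48.0, 6.0]]
100 243 [[-66.0, -18.0], [-37.0, 5.0]]
120 25 [[-39.0, -21.0], [-32.0, 4.0]]
140 26 [[-39.0, -23.0], [-31.0, -2.0]]
160 12 [[-38.0, -21.0], [-32.0, -9.0]]
180 24 [[-41.0, -22.0], [-34.0, 5.0]]
200 66 [[-41.0, -20.0], [-35.0, 7.0]]
240 33 [[-42.0, -15.0], [-39.0, 8.0]]
260 123 [[-84.0, -65.0], [19.0, 39.0]]
280 547 [[-123.0, -68.0], [19.0, 39.0]]
300 1516 [[-130.0, -69.0], [41.0, 45.0]]
320 6140 [[-112.0, -65.0], [37.0, 52.0]]
340 6857 [[-113.0, -65.0], [18.0, 56.0]]
360 8866 [[-157.0, -68.0], [-57.0, 51.0]]
380 3605 [[-160.0, -48.0], [-126.0, 21.0]]
shift cm [17.85 -8.01 16.82] turn -89.8 tilt 0.19 q6 -0.041 pos [584.3  53.8 367.6] t 6.15 w 38.4 F [-5.4 -0.6 -0.5]
```

View pics/t4.png

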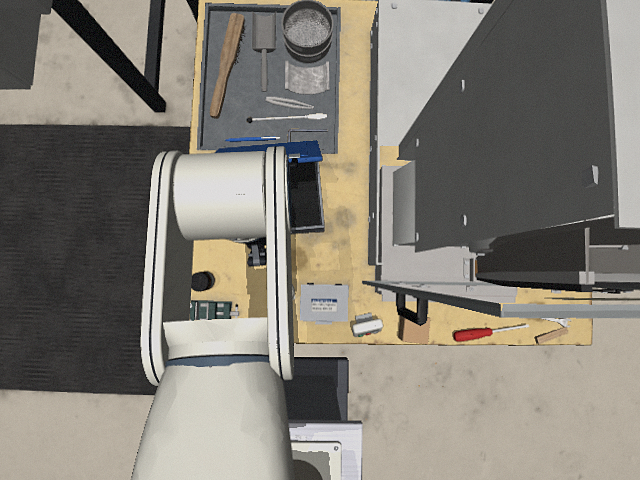

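View pics/s4.png

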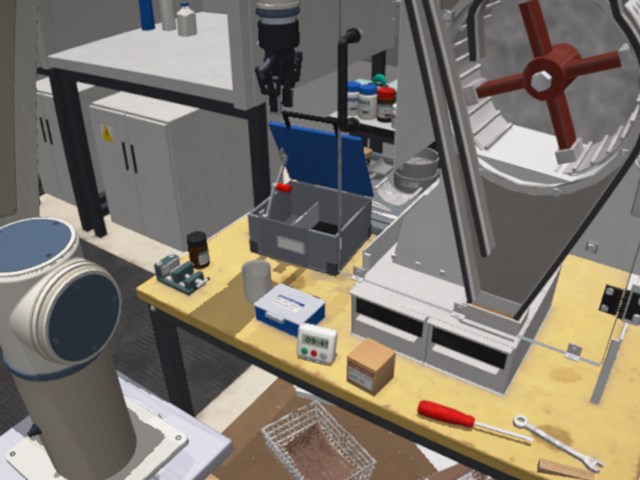

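Call:
play_rows(series=[[-1,3,-2,1,-8.5],[-1,6,-4,3,-17],[-1,9,-5,6,-25],[-1,12,-6,9,-33],[-1,15,-7,12,-42],[-1,17.85,-8,16,-50],[-1,17.85,-8,18,-58],[-1,17.85,-8,20,-66]])

```text
time_s: 7.0
tool_pos: [488.8, 224.6, 167.5]
eef_rot: [0.471, 3.105, 0.006]
force: [0.9, 0.2, 0.2]
gripper_width: 85.4
```

Run:
```python
from h import *
plan([485,223,170],YAW+np.pi/2-1e-3)
```

```text
shift cm [ 0.31 -0.27 -0.25] turn -23.4 tilt 0.23 q6 -0.865 pos [488.8 224.6 167.5] t 7.0 w 85.4 F [0.9 0.2 0.2]
```

Call:
play_rows(series=[[-1,0.3,-0.27,-0.25,-8],[-1,0.3,-0.27,-0.25,-16],[-1,0.3,-0.27,-0.25,-23.4],[-1,0.3,-0.27,-0.25,-23.4],[-1,0.3,-0.27,-0.25,-23.4]])

```text
time_s: 7.5
tool_pos: [485.8, 223.2, 170.3]
eef_rot: [-0.163, 3.135, 0.005]
force: [0.4, -0.3, 0.9]
gripper_width: 85.3
```

Run:
```python
from h import *
plan([485,223,170],YAW+np.pi/2-1e-3)
o,p,d=snap('wrist','w5.png');np.savez('/tmp/w5.npz',p=p,d=d)
P=cloud('wrist',o,d)
m=(P[...,2]>68)&(P[...,2]<85)&(np.abs(P[...,0]-485)<60)&(np.abs(P[...,1]-223)<40)
Q=P[m];print(len(Q),Q.min(0),Q.max(0),Q.mean(0))
v,u=np.where(m);(c,r)=cv2.minEnclosingCircle(Q[:,:2].astype(np.float32));print(c,r)
```

```text
shift cm [ 0.09 -0.01  0.03] turn -0.2 tilt 0.25 q6 -1.27 pos [485.8 223.2 170.3] t 7.5 w 85.3 F [ 0.4 -0.3  0.9]
3385 [461.23713616 203.79409924  68.07460846] [504.64792858 247.28969692  76.93308671] [481.93421341 225.58145421  74.39662296]
(483.019287109375, 225.85194396972656) 22.14007568359375
```

View pics/w5.png

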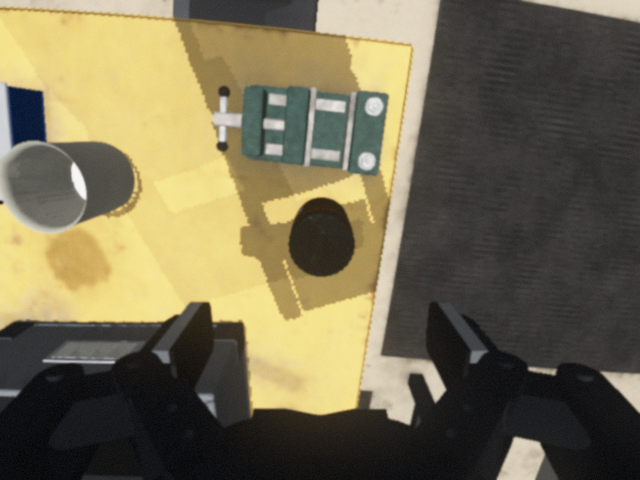

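Run:
```python
from h import *
plan([484,225,38],YAW+np.pi/2-1e-3)
```

```text
shift cm [ 0.19  0.16 13.22] turn -0.2 tilt 0.25 q6 -1.27 pos [485.7 223.1 170.2] t 7.55 w 85.3 F [-0.3 -0.1  0.4]
```

Call:
play_rows(series=[[-1,0.2,0.16,3,0],[-1,0.2,0.16,6,0],[-1,0.2,0.16,9,0],[-1,0.2,0.16,11.5,0],[-1,0.2,0.16,13.2,0],[-1,0.2,0.16,13.2,0],[-1,0.2,0.16,13.2,0]])

```text
time_s: 8.25
tool_pos: [484.1, 225.0, 38.4]
eef_rot: [-0.162, 3.135, 0.005]
force: [0.6, -0.3, 1.6]
gripper_width: 85.5
```

Call:
play_rows(series=[[0.3,0,0,0,0],[0.3,0,0,0,0],[0.5,0,0,0,0],[0.5,0,0,0,0],[0.5,0,0,0,0]], grip_force=35)

```text
time_s: 8.75
tool_pos: [484.7, 225.2, 39.5]
eef_rot: [-0.161, 3.133, 0.006]
force: [-0.4, -1.5, 6.6]
gripper_width: 42.6
```

Run:
```python
from h import *
plan([484,225,38],YAW+np.pi/2-1e-3)
o,p,d=snap('wrist','w6.png')
```

```text
shift cm [ 0.07 -0.01  0.15] turn -0.2 tilt 0.32 q6 -1.265 pos [484.7 225.2  39.5] t 8.75 w 42.6 F [-0.4 -1.5  6.6]
```

View pics/w6.png

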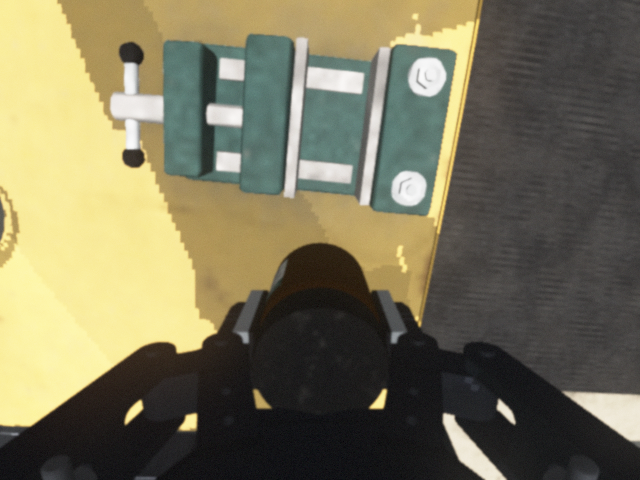

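Run:
```python
from h import *
print(chest2w(C,-58,-38,0))
plan(chest2w(C,-160,-38,205),YAW+np.pi/2-1e-3)
plan(chest2w(C,-58,-38,165),YAW+np.pi/2-1e-3)
plan(chest2w(C,-58,-38,47.5),YAW+np.pi/2-1e-3)
```

```text
[638.63395382  20.16957079   0.        ]
shift cm [ -3.07 -21.97 -16.62] turn -0.2 tilt 0.31 q6 -1.265 pos [484.7 225.2  39.4] t 8.8 w 43.1 F [-1.1 -0.5  6.3]
shift cm [-13.26 -21.93 -12.58] turn -0.2 tilt 0.31 q6 -1.265 pos [484.7 225.2  39.4] t 8.8 w 43.1 F [-1.1 -0.5  6.3]
shift cm [-13.21 -21.97  -0.83] turn -0.2 tilt 0.31 q6 -1.265 pos [484.7 225.2  39.4] t 8.8 w 43.1 F [-1.1 -0.5  6.3]
```

Call:
play_rows(series=[[0.7,0,0,-2,0],[0.7,0,0,-5,0],[0.7,0,-1,-9,0],[0.7,-0.5,-4,-12.5,0],[0.7,-1,-8,-15,0],[0.7,-1.5,-12,-16.5,0],[0.7,-2.5,-16,-16.5,0],[0.7,-3,-20,-16.5,0]], grip_force=45)

```text
time_s: 9.6
tool_pos: [535.4, 27.1, 205.2]
eef_rot: [-0.161, 3.131, 0.006]
force: [-0.2, -0.1, -0.5]
gripper_width: 42.5
```

Run:
```python
from h import *
plan(chest2w(C,-160,-38,205),YAW+np.pi/2-1e-3)
plan(chest2w(C,-58,-38,170),YAW+np.pi/2-1e-3)
plan(chest2w(C,-58,-38,100),YAW+np.pi/2-1e-3)
```

```text
shift cm [ 0.   -1.81  0.02] turn -0.2 tilt 0.44 q6 -1.65 pos [535.4  27.1 205.2] t 9.6 w 42.5 F [-0.2 -0.1 -0.5]
shift cm [-10.17  -1.77   3.59] turn -0.2 tilt 0.44 q6 -1.65 pos [535.4  27.1 205.2] t 9.6 w 42.5 F [-0.2 -0.1 -0.5]
shift cm [-10.13  -1.79  10.59] turn -0.2 tilt 0.44 q6 -1.65 pos [535.4  27.1 205.2] t 9.6 w 42.5 F [-0.2 -0.1 -0.5]
```

Call:
play_rows(series=[[0.7,-1,-1,0,0],[0.7,-3,-1.8,0.5,0],[0.7,-5.5,-1.8,1.5,0],[0.7,-8,-1.8,2.5,0],[0.7,-10.1,-1.8,3.5,0],[0.7,-10.1,-1.8,3.5,0],[0.7,-10.1,-1.8,3.5,0]])

```text
time_s: 10.3
tool_pos: [637.3, 20.3, 170.3]
eef_rot: [-0.162, 3.132, 0.006]
force: [-1.1, -0.2, -2.0]
gripper_width: 42.1
```

Run:
```python
from h import *
plan(chest2w(C,-58,-38,49),YAW+np.pi/2-1e-3)
o,p,d=snap('wrist','w7.png')
o,p,d=snap('scene','s7.png')
cv2.imwrite('pics/s7c.png',cv2.resize(p[0:300,180:440,::-1],None,fx=2,fy=2))
```

```text
shift cm [-0.07 -0.07 12.13] turn -0.2 tilt 0.37 q6 -1.666 pos [637.3  20.3 170.3] t 10.3 w 42.1 F [-1.1 -0.2 -2. ]
```

View pics/w7.png

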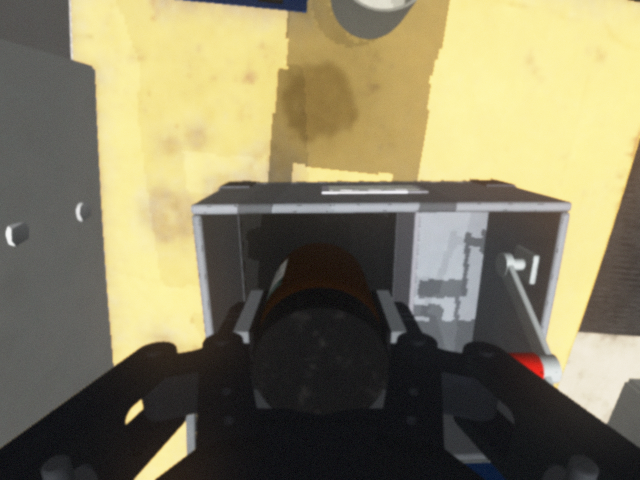

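View pics/s7c.png

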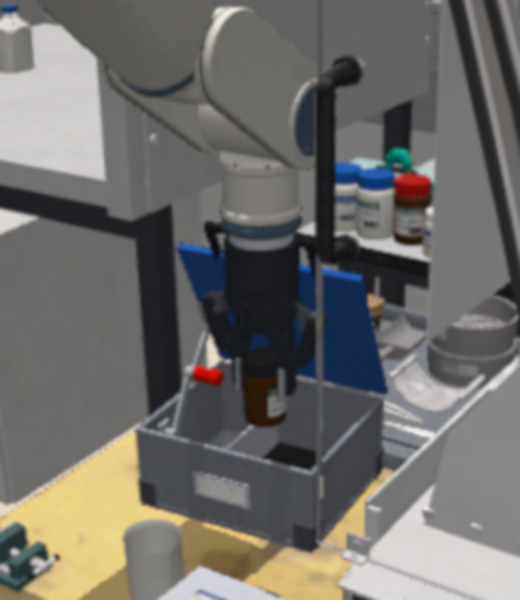

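Call:
play_rows(series=[[0.7,0.1,0,1.5,0],[0.7,0.1,0,3,0],[0.7,0.1,0,4.5,0],[0.7,0.1,0,6,0],[0.7,0.1,0,7.5,0],[0.7,0.1,0,8.5,0],[0.7,0.1,0,8.5,0]])

```text
time_s: 11.1
tool_pos: [635.3, 20.3, 83.9]
eef_rot: [-0.162, 3.135, 0.006]
force: [-0.2, -0.8, -1.7]
gripper_width: 42.5
```

Run:
```python
from h import *
plan(chest2w(C,-58,-38,49),YAW+np.pi/2-1e-3)
o,p,d=snap('scene','s8.png')
cv2.imwrite('pics/s8c.png',cv2.resize(p[0:300,180:440,::-1],None,fx=2,fy=2))
```

```text
shift cm [-0.32 -0.06  3.49] turn -0.2 tilt 0.28 q6 -1.667 pos [635.3  20.3  83.9] t 11.1 w 42.5 F [-0.2 -0.8 -1.7]
```

View pics/s8c.png

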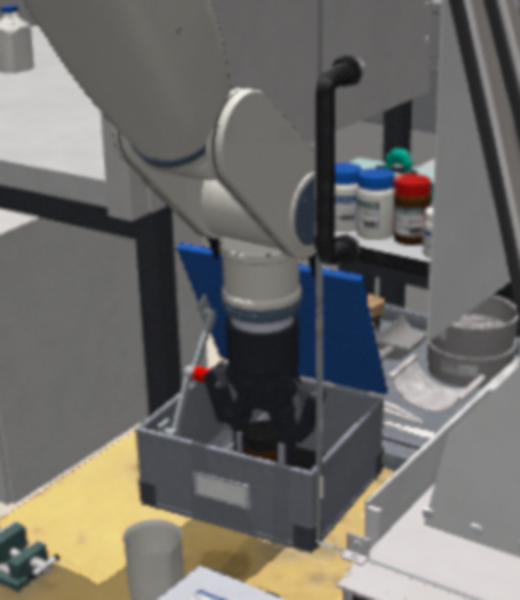

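Call:
play_rows(series=[[0.7,0,0,1,0],[0.7,0,0,2,0],[0.7,0,0,2.8,0],[0.7,0,0,3.3,0],[0.7,0,0,3.5,0],[0.7,0,0,3.5,0]])

```text
time_s: 11.75
tool_pos: [636.0, 20.4, 49.7]
eef_rot: [-0.162, 3.134, 0.006]
force: [-0.0, -0.1, -1.8]
gripper_width: 42.5
```

Call:
play_rows(series=[[0.7,0,0,0.15,0],[0.7,0,0,0.2,0],[0.7,0,0,0.2,0]])

```text
time_s: 12.05
tool_pos: [636.1, 20.5, 47.8]
eef_rot: [-0.162, 3.133, 0.006]
force: [-0.2, -0.1, -0.9]
gripper_width: 42.8
```

Call:
play_rows(series=[[0.7,0,0,0.1,0],[0.7,0,0,0.15,0],[0.7,0,0,0.15,0]])

```text
time_s: 12.35
tool_pos: [636.4, 20.5, 47.5]
eef_rot: [-0.162, 3.133, 0.006]
force: [-3.5, 0.3, 7.9]
gripper_width: 42.8
```

Call:
play_rows(series=[[-0.1,0,0,0,0],[-0.4,0,0,0,0],[-0.45,0,0,0,0],[-0.45,0,0,0,0]])

```text
time_s: 12.75
tool_pos: [636.4, 20.4, 47.4]
eef_rot: [-0.162, 3.133, 0.006]
force: [-0.3, 0.0, -0.1]
gripper_width: 62.0
```

Call:
play_rows(series=[[-0.45,0,0,-1.5,0],[-0.45,0.1,0,-4,0],[-0.45,0.1,0,-7,0],[-0.45,0.1,0,-10,0],[-0.45,1,0,-13,0],[-0.45,3,0,-15,0],[-0.45,6,0,-17,0]])

```text
time_s: 13.45
tool_pos: [576.7, 13.6, 219.5]
eef_rot: [-0.162, 3.13, 0.006]
force: [0.3, 0.3, -0.1]
gripper_width: 62.1
```

Run:
```python
from h import *
plan(chest2w(C,-130,64,190),YAW)
o,p,d=snap('wrist','w9.png');P=cloud('wrist',o,d);np.savez('/tmp/w9.npz',p=p,d=d)
def loc(q):
    q=np.asarray(q);a=q[...,:2]-C;c,s=np.cos(YAW),np.sin(YAW);return np.stack([a[...,0]*c+a[...,1]*s,-a[...,0]*s+a[...,1]*c,q[...,2]],-1)
L=loc(P)
m=(L[...,2]>70)&(L[...,2]<92)&(np.abs(L[...,0]+58)<40)&(np.abs(L[...,1]+38)<40)
Q=L[m];print('jar top',len(Q),Q.min(0),Q.max(0),np.median(Q,axis=0));print(cv2.minEnclosingCircle(Q[:,:2].astype(np.float32)))
hsv=cv2.cvtColor(p,cv2.COLOR_RGB2HSV)
m=((hsv[...,0]<6)|(hsv[...,0]>174))&(hsv[...,1]>180)&(hsv[...,2]>60)&(L[...,2]>90)&(L[...,2]<170)
Q=L[m];print('red',len(Q),np.nanmin(Q,0) if len(Q) else 0,np.nanmax(Q,0) if len(Q) else 0)
```

```text
shift cm [ 1.04 10.17  2.98] turn 89.7 tilt 0.49 q6 -1.676 pos [576.7  13.6 219.5] t 13.45 w 62.1 F [ 0.3  0.3 -0.1]
jar top 3064 [-95.18336663 -77.98381182  70.00236052] [-39.80381263   1.93177084  91.99301833] [-70.87844703 -36.75701549  82.46941592]
((-81.66411590576172, -37.967384338378906), 41.90549087524414)
red 0 0 0
```

View pics/w9.png

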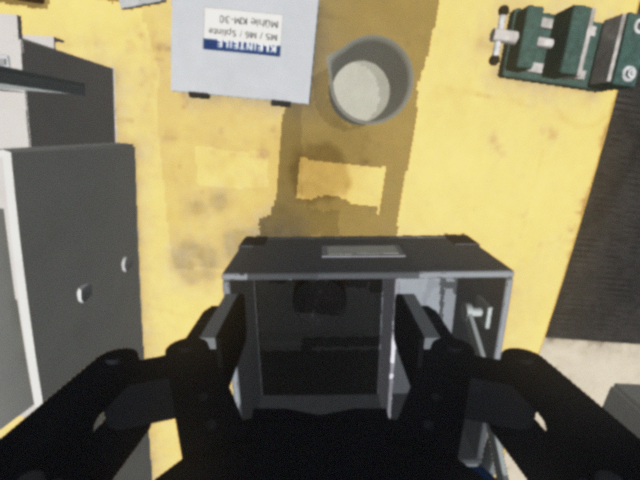

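Run:
```python
from h import *
print(ctrl.tip_extent)
plan(chest2w(C,-115,64,200),YAW)
```

```text
11.0
shift cm [-0.89 10.17  2.2 ] turn 89.7 tilt 0.38 q6 -1.676 pos [572.5  13.2 221.6] t 13.5 w 61.4 F [-3.8 -1.   1.1]
```

Call:
play_rows(series=[[-1,-0.2,1,0.3,8.5],[-1,-0.4,2.2,0.6,17],[-1,-0.6,4,1,25.5],[-1,-0.9,6,1.4,34],[-1,-0.9,8,1.8,42.5],[-1,-0.9,10.2,2.2,51],[-1,-0.9,10.2,2.2,59.5],[-1,-0.9,10.2,2.2,68]])

```text
time_s: 14.3
tool_pos: [570.9, 116.5, 200.7]
eef_rot: [1.625, 2.685, 0.01]
force: [0.5, -0.9, 0.2]
gripper_width: 85.4
```

Run:
```python
from h import *
plan(chest2w(C,-115,64,122),YAW)
```

```text
shift cm [-0.1  -0.1   7.87] turn 21.5 tilt 0.4 q6 -0.305 pos [570.9 116.5 200.7] t 14.3 w 85.4 F [ 0.5 -0.9  0.2]
```

Call:
play_rows(series=[[-1,0,0,0,8],[-1,0,0,0,16],[-1,0,0,1,21.5],[-1,0,0,3.5,21.5],[-1,0,0,6,21.5],[-1,0,0,7.9,21.5],[-1,0,0,7.9,21.5],[-1,0,0,7.9,21.5]])

```text
time_s: 15.1
tool_pos: [571.6, 116.9, 122.4]
eef_rot: [2.098, 2.336, 0.011]
force: [0.1, -1.0, 0.4]
gripper_width: 85.5
```

Run:
```python
from h import *
plan(chest2w(C,-80,64,122),YAW)
plan(chest2w(C,-58,64,112),YAW)
o,p,d=snap('wrist','w10.png')
o,p,d=snap('scene','s10.png')
cv2.imwrite('pics/s10c.png',cv2.resize(p[0:300,180:440,::-1],None,fx=2,fy=2))
```

```text
shift cm [-0.13  3.42  0.06] turn -0.0 tilt 0.41 q6 0.07 pos [571.6 116.9 122.4] t 15.1 w 85.5 F [ 0.1 -1.   0.4]
shift cm [-0.14  5.61  1.07] turn -0.0 tilt 0.41 q6 0.07 pos [571.6 116.9 122.4] t 15.1 w 85.5 F [ 0.1 -1.   0.4]
```

View pics/w10.png

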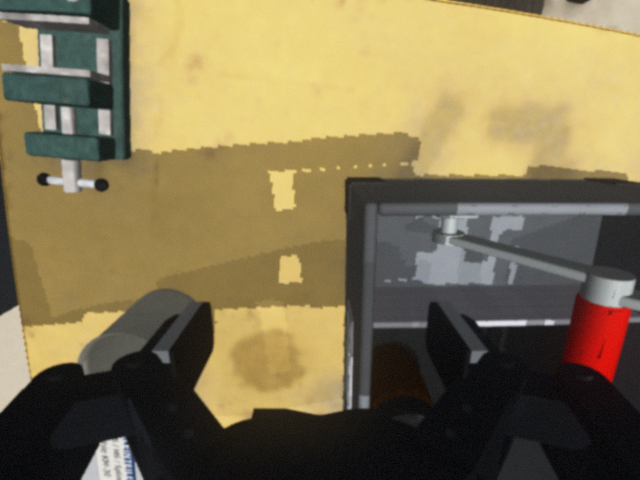

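View pics/s10c.png

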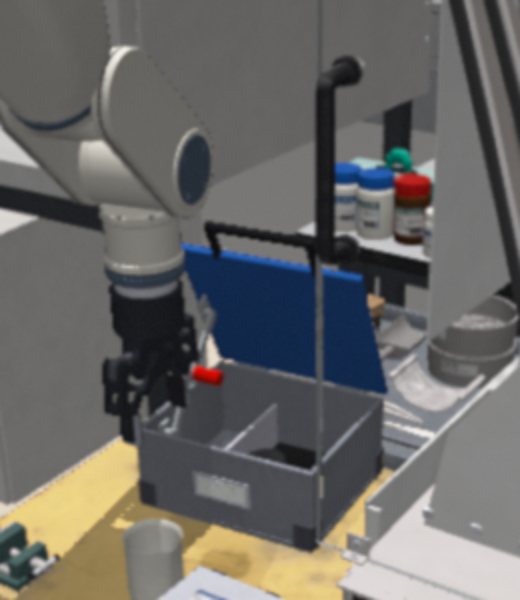

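Call:
play_rows(series=[[-1,-0.1,0.8,0,0],[-1,-0.1,1.7,0,0],[-1,-0.1,2.5,0,0],[-1,-0.1,3.0,0,0],[-1,-0.1,3.0,0,0]])

```text
time_s: 15.7
tool_pos: [603.2, 119.3, 123.4]
eef_rot: [2.097, 2.335, 0.014]
force: [-0.2, 0.3, -1.0]
gripper_width: 85.2
```

Call:
play_rows(series=[[-1,0,0.3,0,0],[-1,0,0.6,0,0],[-1,0,0.6,0,0]])

```text
time_s: 16.0
tool_pos: [609.5, 120.0, 123.5]
eef_rot: [2.097, 2.335, 0.015]
force: [1.0, -0.5, -0.1]
gripper_width: 85.4
```

Run:
```python
from h import *
plan(chest2w(C,-76,64,122),YAW)
plan(chest2w(C,-58,64,112),YAW)
o,p,d=snap('wrist','w11.png')
o,p,d=snap('scene','s11.png')
cv2.imwrite('pics/s11c.png',cv2.resize(p[60:260,200:400,::-1],None,fx=3,fy=3))
```

```text
shift cm [-0.04  0.02  0.15] turn -0.0 tilt 0.57 q6 0.064 pos [609.5 120.  123.5] t 16.0 w 85.4 F [ 1.  -0.5 -0.1]
shift cm [-0.04  1.81  1.16] turn -0.0 tilt 0.57 q6 0.064 pos [609.5 120.  123.5] t 16.0 w 85.4 F [ 1.  -0.5 -0.1]
```

View pics/w11.png

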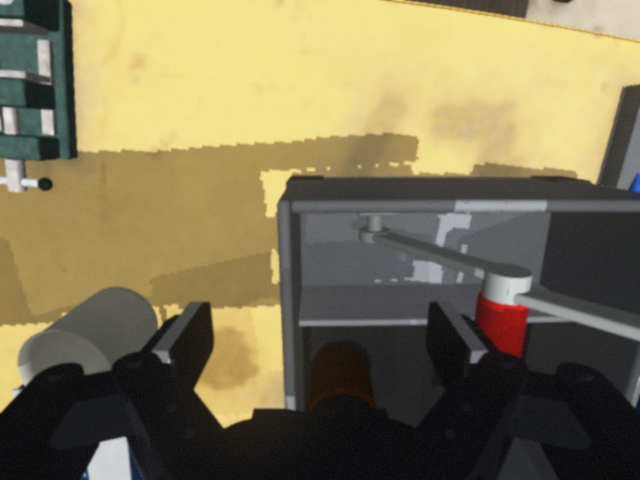

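View pics/s11c.png

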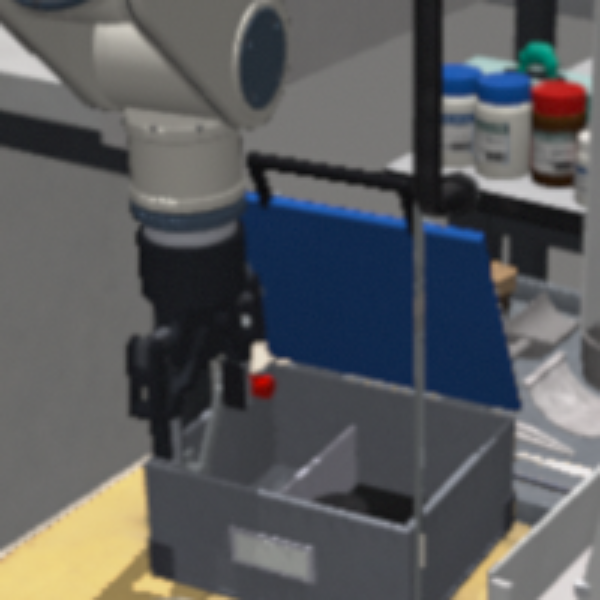

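Call:
play_rows(series=[[-1,0,0.3,0.2,0],[-1,0,0.5,0.3,0],[-1,0,0.5,0.3,0]])

```text
time_s: 16.4
tool_pos: [613.7, 120.5, 120.0]
eef_rot: [2.098, 2.335, 0.012]
force: [-1.6, -0.2, 1.0]
gripper_width: 85.6
```

Call:
play_rows(series=[[-1,0,0.3,0.2,0],[-1,0,0.5,0.3,0],[-1,0,0.5,0.3,0]])

```text
time_s: 16.7
tool_pos: [618.1, 120.9, 116.4]
eef_rot: [2.099, 2.336, 0.01]
force: [-2.9, -0.4, -1.7]
gripper_width: 85.1
```

Run:
```python
from h import *
plan(chest2w(C,-58,64,112),YAW)
o,p,d=snap('wrist','w12.png')
o,p,d=snap('scene','s12.png')
cv2.imwrite('pics/s12c.png',cv2.resize(p[60:260,200:400,::-1],None,fx=3,fy=3))
```

```text
shift cm [-0.04  0.95  0.44] turn -0.0 tilt 0.38 q6 0.063 pos [618.1 120.9 116.4] t 16.7 w 85.1 F [-2.9 -0.4 -1.7]
```

View pics/w12.png

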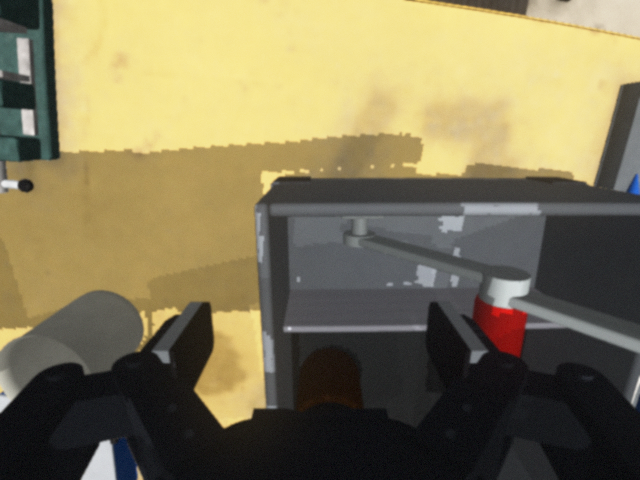

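View pics/s12c.png

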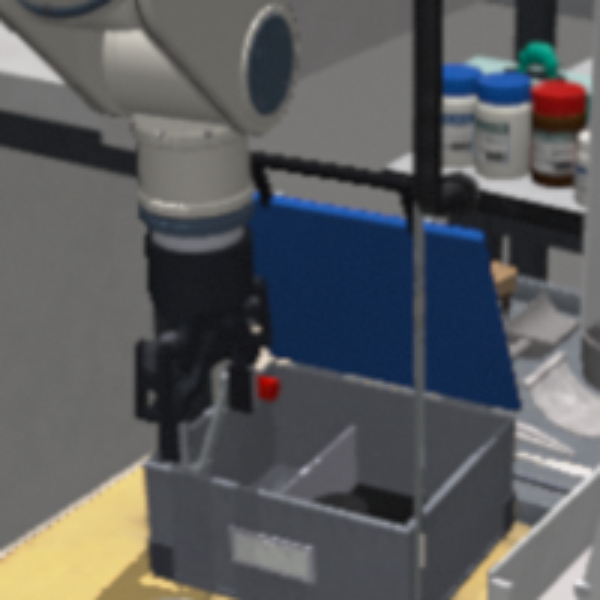

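Call:
play_rows(series=[[-1,0,0.25,0.1,0],[-1,0,0.5,0.25,0],[-1,0,0.5,0.25,0]])

```text
time_s: 17.1
tool_pos: [621.8, 121.3, 113.0]
eef_rot: [-2.099, -2.337, -0.006]
force: [-6.6, -0.5, -3.1]
gripper_width: 85.1
```

Call:
play_rows(series=[[-1,0,0.25,0.1,0],[-1,0,0.45,0.2,0],[-1,0,0.45,0.2,0]])

```text
time_s: 17.4
tool_pos: [624.6, 121.6, 109.8]
eef_rot: [-2.097, -2.335, -0.001]
force: [-5.8, -0.2, -4.0]
gripper_width: 85.3
```

Run:
```python
from h import *
plan(chest2w(C,-58,64,112),YAW)
o,p,d=snap('wrist','w13.png')
o,p,d=snap('scene','s13.png')
cv2.imwrite('pics/s13c.png',cv2.resize(p[60:260,200:400,::-1],None,fx=3,fy=3))
```

```text
shift cm [-0.04  0.3  -0.22] turn -0.0 tilt 0.22 q6 0.062 pos [624.6 121.6 109.8] t 17.4 w 85.3 F [-5.8 -0.2 -4. ]
```

View pics/w13.png

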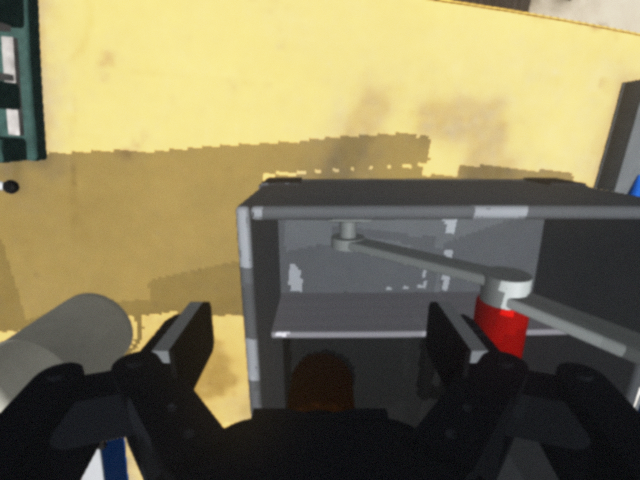

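View pics/s13c.png

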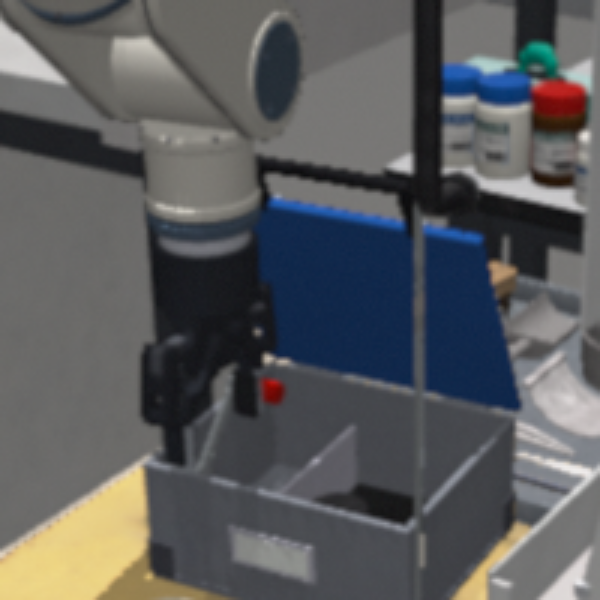

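Call:
play_rows(series=[[-1,0,0.25,0,0],[-1,0,0.5,0,0],[-1,0,0.5,0,0],[-1,0,0.5,0,0]])

```text
time_s: 17.9
tool_pos: [626.4, 121.8, 108.0]
eef_rot: [-2.094, -2.331, 0.007]
force: [-9.5, -0.8, -6.1]
gripper_width: 85.2
```

Run:
```python
from h import *
plan(chest2w(C,-56,64,112),YAW)
o,p,d=snap('scene','s14.png')
cv2.imwrite('pics/s14c.png',cv2.resize(p[60:260,200:400,::-1],None,fx=3,fy=3))
P=cloud('scene',o,d);hsv=cv2.cvtColor(p,cv2.COLOR_RGB2HSV)
m=((hsv[...,0]<6)|(hsv[...,0]>174))&(hsv[...,1]>190)&(hsv[...,2]>80);m[:150]=0;m[250:]=0;m[:,:240]=0;m[:,340:]=0
q=np.nanmedian(P[m],0);a=q[:2]-C;print(m.sum(),q,'chest',a[0]*np.cos(YAW)+a[1]*np.sin(YAW),-a[0]*np.sin(YAW)+a[1]*np.cos(YAW))
```

```text
shift cm [-0.04  0.31 -0.4 ] turn -0.0 tilt 0.55 q6 0.061 pos [626.4 121.8 108. ] t 17.9 w 85.2 F [-9.5 -0.8 -6.1]
30 [687.972954   113.90680891 127.57573029] chest 1.1554875807412808 49.87283446955949
```

View pics/s14c.png

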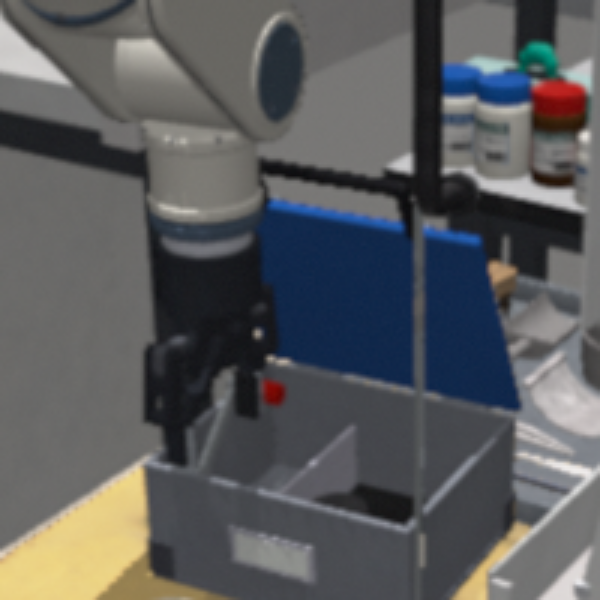

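Call:
play_rows(series=[[-1,0,-0.5,0,0],[-1,0,-1.5,0,0],[-1,0,-2.5,-0.5,0],[-1,0,-2.5,-0.5,0],[-1,0,-2.5,-0.5,0]])

```text
time_s: 18.45
tool_pos: [602.2, 119.2, 114.2]
eef_rot: [-2.094, -2.332, 0.005]
force: [-1.5, 0.2, -0.6]
gripper_width: 85.4
```

Run:
```python
from h import *
plan(chest2w(C,-75,64,122),YAW)
o,p,d=snap('wrist','w15.png')
o,p,d=snap('scene','s15.png')
cv2.imwrite('pics/s15c.png',cv2.resize(p[60:260,200:400,::-1],None,fx=3,fy=3))
P=cloud('scene',o,d);hsv=cv2.cvtColor(p,cv2.COLOR_RGB2HSV)
m=((hsv[...,0]<6)|(hsv[...,0]>174))&(hsv[...,1]>190)&(hsv[...,2]>80);m[:150]=0;m[250:]=0;m[:,:240]=0;m[:,340:]=0
q=np.nanmedian(P[m],0);a=q[:2]-C;print(m.sum(),q,'chest',a[0]*np.cos(YAW)+a[1]*np.sin(YAW),-a[0]*np.sin(YAW)+a[1]*np.cos(YAW))
```

```text
shift cm [-0.04  0.85 -0.78] turn -0.0 tilt 0.43 q6 0.064 pos [602.2 119.2 114.2] t 18.45 w 85.4 F [-1.5  0.2 -0.6]
75 [685.35170903 122.67146169 129.55676618] chest -0.5057417189828044 58.868965905872464
```

View pics/w15.png

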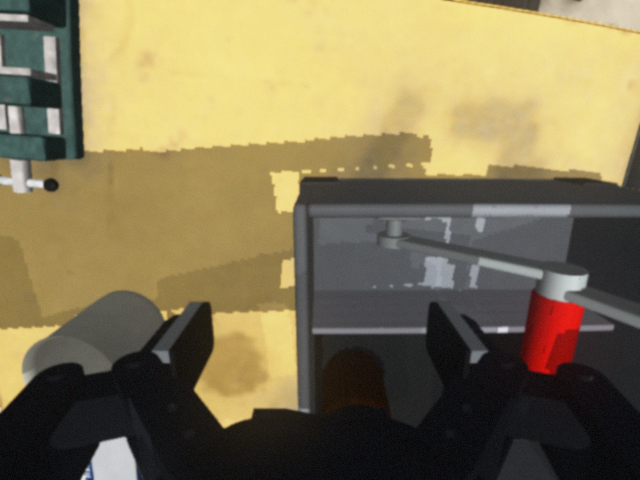

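View pics/s15c.png

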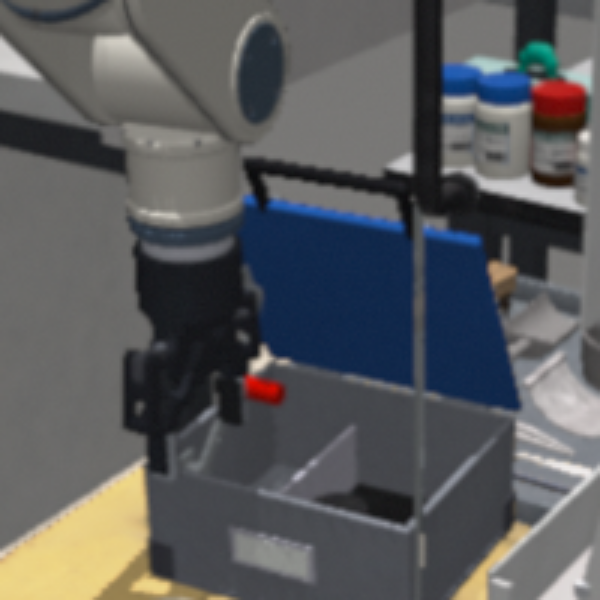

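Run:
```python
from h import *
plan(chest2w(C,-95,90,113),YAW-np.radians(30))
```

```text
shift cm [ 2.56 -1.16  0.1 ] turn 30.0 tilt 0.46 q6 0.064 pos [602.3 119.2 113.8] t 18.55 w 85.3 F [-0.6  0.2 -0.1]
```

Call:
play_rows(series=[[-1,0.3,-1.16,0,0],[-1,1,-1.16,0,8],[-1,1.8,-1.16,0,16],[-1,2.6,-1.16,0,24],[-1,2.6,-1.16,0,30],[-1,2.6,-1.16,0,30]])

```text
time_s: 19.15
tool_pos: [587.4, 144.1, 113.8]
eef_rot: [-2.628, -1.711, 0.009]
force: [-0.3, -0.0, -0.4]
gripper_width: 85.7
```

Run:
```python
from h import *
plan(chest2w(C,-70,90,113),YAW-np.radians(30))
plan(chest2w(C,-56,90,108),YAW-np.radians(30))
o,p,d=snap('wrist','w16.png')
```

```text
shift cm [1.22 2.26 0.06] turn -0.1 tilt 0.48 q6 0.632 pos [587.4 144.1 113.8] t 19.15 w 85.7 F [-0.3 -0.  -0.4]
shift cm [1.92 3.47 0.55] turn -0.1 tilt 0.48 q6 0.632 pos [587.4 144.1 113.8] t 19.15 w 85.7 F [-0.3 -0.  -0.4]
```

View pics/w16.png

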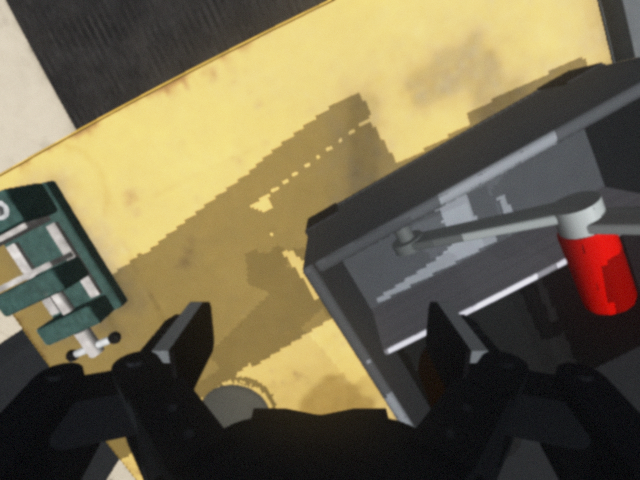

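Call:
play_rows(series=[[-1,0.6,1.1,0.1,0],[-1,1.2,2.2,0.1,0],[-1,1.4,2.6,0.1,0],[-1,1.4,2.6,0.1,0]])

```text
time_s: 19.6
tool_pos: [618.1, 146.3, 112.5]
eef_rot: [-2.625, -1.715, 0.008]
force: [-0.2, 0.4, -0.2]
gripper_width: 85.3
```

Run:
```python
from h import *
plan(chest2w(C,-56,90,108),YAW-np.radians(30))
o,p,d=snap('wrist','w17.png')
```

```text
shift cm [0.47 0.75 0.45] turn 0.1 tilt 0.44 q6 0.622 pos [618.1 146.3 112.5] t 19.6 w 85.3 F [-0.2  0.4 -0.2]
```

View pics/w17.png

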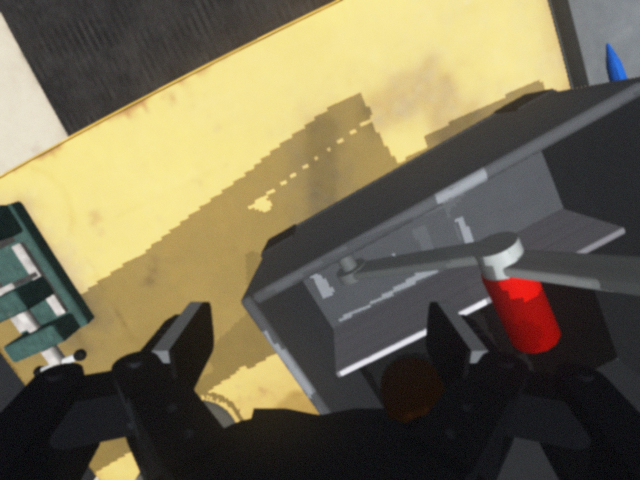

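Call:
play_rows(series=[[-1,0.1,0.18,0.1,0],[-1,0.2,0.35,0.2,0],[-1,0.3,0.52,0.3,0],[-1,0.3,0.52,0.3,0]])

```text
time_s: 20.05
tool_pos: [623.3, 146.9, 109.2]
eef_rot: [-2.625, -1.715, 0.009]
force: [0.2, -0.2, 1.0]
gripper_width: 85.4
```

Call:
play_rows(series=[[-1,0.1,0.18,0.05,0],[-1,0.2,0.35,0.1,0],[-1,0.25,0.43,0.1,0],[-1,0.25,0.43,0.1,0]])

```text
time_s: 20.45
tool_pos: [627.9, 147.4, 108.0]
eef_rot: [-2.625, -1.714, 0.011]
force: [-2.1, 0.2, 0.5]
gripper_width: 85.4
```

Run:
```python
from h import *
plan(chest2w(C,-56,90,108),YAW-np.radians(30))
o,p,d=snap('wrist','w18.png')
o,p,d=snap('scene','s18.png')
cv2.imwrite('pics/s18c.png',cv2.resize(p[60:260,200:400,::-1],None,fx=3,fy=3))
```

```text
shift cm [-0.02 -0.11 -0.  ] turn 0.1 tilt 0.55 q6 0.621 pos [627.9 147.4 108. ] t 20.45 w 85.4 F [-2.1  0.2  0.5]
```

View pics/w18.png

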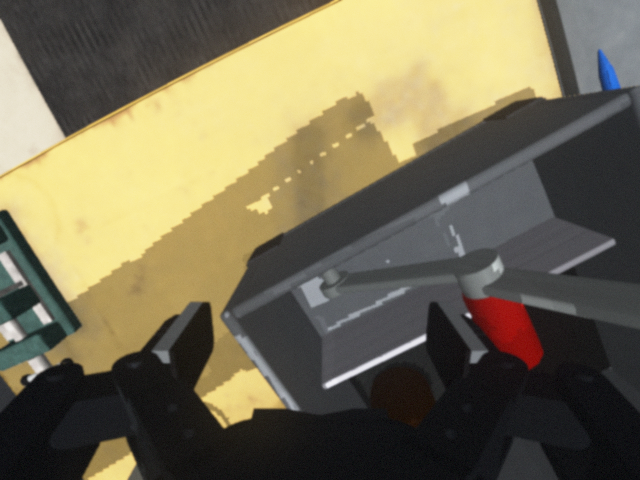

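View pics/s18c.png

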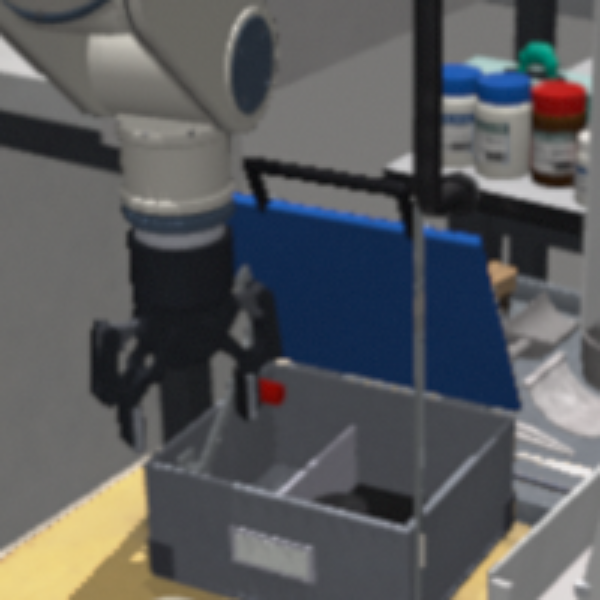

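Call:
play_rows(series=[[-1,0.1,0.18,0.05,0],[-1,0.2,0.35,0.1,0],[-1,0.3,0.52,0.15,0],[-1,0.3,0.52,0.15,0],[-1,0.3,0.52,0.15,0]])

```text
time_s: 21.05
tool_pos: [631.2, 147.7, 104.8]
eef_rot: [-2.623, -1.713, 0.019]
force: [-7.4, 0.0, -2.4]
gripper_width: 85.5
```

Run:
```python
from h import *
plan(chest2w(C,-50,90,108),YAW-np.radians(30))
o,p,d=snap('wrist','w19.png')
o,p,d=snap('scene','s19.png')
cv2.imwrite('pics/s19c.png',cv2.resize(p[60:260,200:400,::-1],None,fx=3,fy=3))
```

```text
shift cm [ 0.12  0.12 -0.32] turn 0.1 tilt 0.88 q6 0.62 pos [631.2 147.7 104.8] t 21.05 w 85.5 F [-7.4  0.  -2.4]
```

View pics/w19.png

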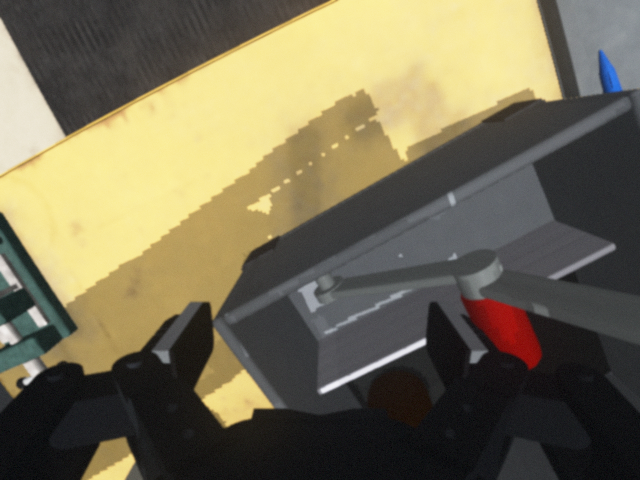

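View pics/s19c.png

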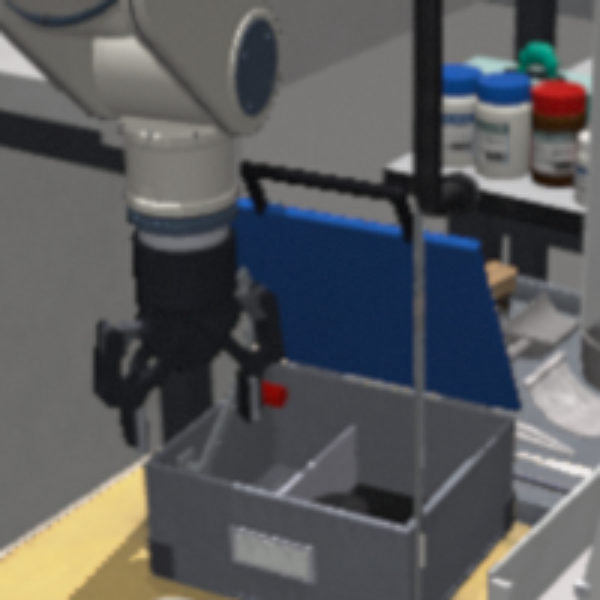

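Call:
play_rows(series=[[-1,0.2,0.35,0,0],[-1,0.3,0.52,0,0],[-1,0.4,0.7,0,0],[-1,0.4,0.7,0,0],[-1,0.4,0.7,0,0]])

```text
time_s: 21.65
tool_pos: [633.5, 148.2, 102.2]
eef_rot: [-2.618, -1.71, 0.037]
force: [-13.3, -4.2, 0.8]
gripper_width: 85.6
```

Call:
play_rows(series=[[-1,-0.3,-0.5,0,0],[-1,-0.8,-1.4,0,0],[-1,-1.5,-2.6,0,0],[-1,-2,-3.5,0,0],[-1,-2,-3.5,0,0]])

```text
time_s: 22.15
tool_pos: [592.5, 143.8, 103.6]
eef_rot: [-2.618, -1.71, 0.037]
force: [-0.7, -0.4, 0.6]
gripper_width: 85.6
```

Run:
```python
from h import *
plan(chest2w(C,-50,90,108),YAW-np.radians(30))
o,p,d=snap('wrist','w20.png')
o,p,d=snap('scene','s20.png')
cv2.imwrite('pics/s20c.png',cv2.resize(p[60:260,200:400,::-1],None,fx=3,fy=3))
P=cloud('scene',o,d);hsv=cv2.cvtColor(p,cv2.COLOR_RGB2HSV)
m=((hsv[...,0]<6)|(hsv[...,0]>174))&(hsv[...,1]>190)&(hsv[...,2]>80);m[:150]=0;m[250:]=0;m[:,:240]=0;m[:,340:]=0
q=np.nanmedian(P[m],0);a=q[:2]-C;print(m.sum(),q,'chest',a[0]*np.cos(YAW)+a[1]*np.sin(YAW),-a[0]*np.sin(YAW)+a[1]*np.cos(YAW))
```

```text
shift cm [ 2.02  3.5  -0.55] turn 0.1 tilt 1.58 q6 0.626 pos [592.5 143.8 103.6] t 22.15 w 85.6 F [-0.7 -0.4  0.6]
85 [689.10164706 122.56574848 123.32065816] chest 3.210953076860615 58.359662157753
```

View pics/s20c.png

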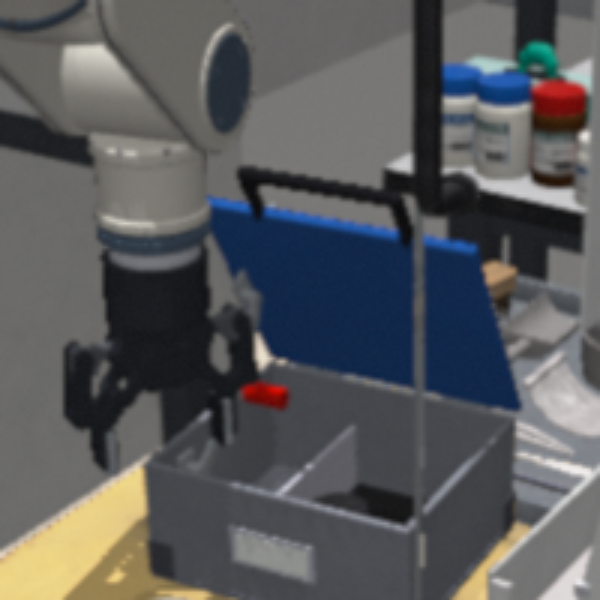

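Run:
```python
from h import *
print(bar(1.08),bar(1.06))
plan(chest2w(C,-100,20,375),YAW)
o,p,d=snap('scene',None)
P=cloud('scene',o,d)
a=P[...,:2]-C;c,s=np.cos(YAW),np.sin(YAW);L=np.stack([a[...,0]*c+a[...,1]*s,-a[...,0]*s+a[...,1]*c,P[...,2]],-1)
m=(p.max(2)<75)&(L[...,2]>285)&(L[...,2]<330)&(np.abs(L[...,1])<45)&(np.abs(L[...,0])<60)
Q=L[m];print(len(Q),np.nanmedian(Q,0),np.nanmin(Q,0),np.nanmax(Q,0))
```

```text
[682.32158581  63.12896384 306.96756773] [678.22749032  62.68507434 304.82758938]
shift cm [ -6.92   1.89 -27.09] turn -29.9 tilt 1.49 q6 0.626 pos [594.1 144.  103.8] t 22.25 w 85.8 F [ 0.4  0.5 -0.4]
220 [-1.77238387e+01 -3.00532063e-01  3.08659725e+02] [-23.01794436 -44.00931697 300.77479455] [ -9.82386922  44.91179178 314.02678361]
```

Call:
play_rows(series=[[-1,-0.3,-0.5,-4,0],[-1,-0.5,-1,-8.5,0],[-1,-0.7,-1,-13,0],[-0.5,-2,-0.5,-17.5,-5],[0.1,-3.5,0.5,-22,-12],[0.1,-5,1.2,-25,-20],[0.1,-6.9,1.9,-27,-27],[0.1,-6.9,1.9,-27,-29.9]])

```text
time_s: 23.1
tool_pos: [593.1, 71.6, 378.4]
eef_rot: [-2.087, -2.331, 0.02]
force: [0.4, 0.3, 0.2]
gripper_width: 38.2
```

Run:
```python
from h import *
plan(chest2w(C,-12,0,375),YAW)
plan(chest2w(C,-12,0,299),YAW)
```

```text
shift cm [-1.83  8.57  0.18] turn 0.1 tilt 1.05 q6 -0.011 pos [593.1  71.6 378.4] t 23.1 w 38.2 F [0.4 0.3 0.2]
shift cm [-1.84  8.71  7.78] turn 0.1 tilt 1.05 q6 -0.011 pos [593.1  71.6 378.4] t 23.1 w 38.2 F [0.4 0.3 0.2]
```

Call:
play_rows(series=[[0.1,-0.6,2.5,0,0],[0.1,-1.2,5.5,0,0],[0.1,-1.8,8.6,0.1,0],[0.1,-1.8,8.6,0.1,0],[0.1,-1.8,8.6,0.1,0]])

```text
time_s: 23.6
tool_pos: [680.8, 63.0, 375.1]
eef_rot: [-2.087, -2.33, 0.021]
force: [-0.5, -0.2, 0.6]
gripper_width: 38.7
```

Run:
```python
from h import *
plan(chest2w(C,-12,0,299),YAW)
o,p,d=snap('wrist','w21.png')
P=cloud('wrist',o,d)
a=P[...,:2]-C;c,s=np.cos(YAW),np.sin(YAW);L=np.stack([a[...,0]*c+a[...,1]*s,-a[...,0]*s+a[...,1]*c,P[...,2]],-1)
m=(p.max(2)<75)&(L[...,2]>290)&(L[...,2]<325)&(L[...,1]>-5)&(L[...,1]<50)&(np.abs(L[...,0]+12)<22)
Q=L[m];print(len(Q),np.nanmedian(Q,0),np.nanpercentile(Q,[3,97],axis=0))
```

```text
shift cm [-0.01  0.09  7.61] turn 0.1 tilt 1.11 q6 -0.035 pos [680.8  63.  375.1] t 23.6 w 38.7 F [-0.5 -0.2  0.6]
2023 [-12.64812352  24.485531   310.25072221] [[-18.37873996  -3.20831911 306.36188968]
 [ -7.25683518  48.57054216 311.95631486]]
```

View pics/w21.png

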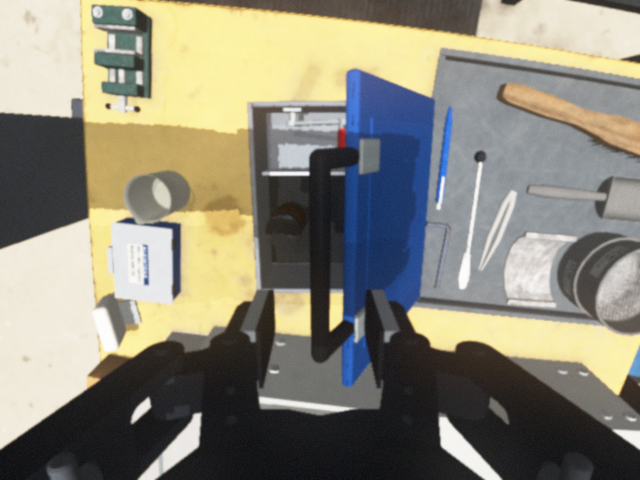

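Call:
play_rows(series=[[0.1,0,0,2.5,0],[0.1,0,0,5,0],[0.1,0,0,7,0],[0.1,0,0,7.6,0],[0.1,0,0,7.6,0]])

```text
time_s: 24.15
tool_pos: [678.0, 63.3, 299.2]
eef_rot: [-2.086, -2.33, 0.022]
force: [-0.8, -0.3, 0.0]
gripper_width: 38.5
```

Call:
play_rows(series=[[1,0,0,0,0],[1,0,0,0,0],[1,0,0,0,0],[1,0,0,0,0]], grip_force=40)

```text
time_s: 24.55
tool_pos: [678.5, 63.4, 300.9]
eef_rot: [-2.087, -2.331, 0.02]
force: [-1.6, 1.8, 6.3]
gripper_width: 10.6
```

Run:
```python
from h import *
o,p,d=snap('wrist','w22.png')
for th in (1.066,1.,.9,.8,.7,.6,.5,.4,.3,.2,.15,.1,.05,0): print(th,end=' ');plan(bar(th)+[0,0,-7],YAW)
```

```text
1.066 shift cm [-0.06  0.09  0.24] turn 0.1 tilt 1.04 q6 -0.035 pos [678.5  63.4 300.9] t 24.6 w 10.3 F [-1.1  1.3  7.3]
1.0 shift cm [-0.06 -1.23  1.02] turn 0.1 tilt 1.04 q6 -0.035 pos [678.5  63.4 300.9] t 24.6 w 10.3 F [-1.1  1.3  7.3]
0.9 shift cm [-0.06 -3.12  2.36] turn 0.1 tilt 1.04 q6 -0.035 pos [678.5  63.4 300.9] t 24.6 w 10.3 F [-1.1  1.3  7.3]
0.8 shift cm [-0.06 -4.87  3.89] turn 0.1 tilt 1.04 q6 -0.035 pos [678.5  63.4 300.9] t 24.6 w 10.3 F [-1.1  1.3  7.3]
0.7 shift cm [-0.06 -6.45  5.58] turn 0.1 tilt 1.04 q6 -0.035 pos [678.5  63.4 300.9] t 24.6 w 10.3 F [-1.1  1.3  7.3]
0.6 shift cm [-0.06 -7.86  7.42] turn 0.1 tilt 1.04 q6 -0.035 pos [678.5  63.4 300.9] t 24.6 w 10.3 F [-1.1  1.3  7.3]
0.5 shift cm [-0.06 -9.08  9.39] turn 0.1 tilt 1.04 q6 -0.035 pos [678.5  63.4 300.9] t 24.6 w 10.3 F [-1.1  1.3  7.3]
0.4 shift cm [ -0.06 -10.1   11.48] turn 0.1 tilt 1.04 q6 -0.035 pos [678.5  63.4 300.9] t 24.6 w 10.3 F [-1.1  1.3  7.3]
0.3 shift cm [ -0.06 -10.9   13.66] turn 0.1 tilt 1.04 q6 -0.035 pos [678.5  63.4 300.9] t 24.6 w 10.3 F [-1.1  1.3  7.3]
0.2 shift cm [ -0.06 -11.48  15.9 ] turn 0.1 tilt 1.04 q6 -0.035 pos [678.5  63.4 300.9] t 24.6 w 10.3 F [-1.1  1.3  7.3]
0.15 shift cm [ -0.06 -11.69  17.04] turn 0.1 tilt 1.04 q6 -0.035 pos [678.5  63.4 300.9] t 24.6 w 10.3 F [-1.1  1.3  7.3]
0.1 shift cm [ -0.06 -11.84  18.19] turn 0.1 tilt 1.04 q6 -0.035 pos [678.5  63.4 300.9] t 24.6 w 10.3 F [-1.1  1.3  7.3]
0.05 shift cm [ -0.07 -11.93  19.35] turn 0.1 tilt 1.04 q6 -0.035 pos [678.5  63.4 300.9] t 24.6 w 10.3 F [-1.1  1.3  7.3]
0 shift cm [ -0.07 -11.96  20.51] turn 0.1 tilt 1.04 q6 -0.035 pos [678.5  63.4 300.9] t 24.6 w 10.3 F [-1.1  1.3  7.3]
```

View pics/w22.png

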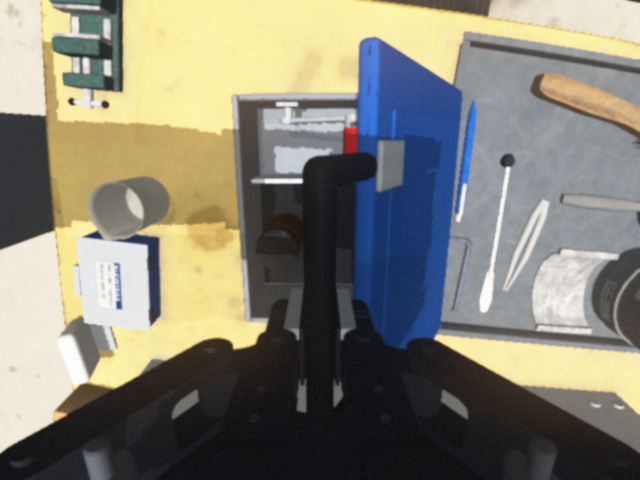

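Call:
play_rows(series=[[1,0,-0.7,0.4,0],[1,0,-1.8,1.1,0],[1,0,-3.2,2.15,0],[1,0,-4.1,2.9,0],[1,0,-4.95,3.7,0],[1,0,-5.8,4.5,0],[1,0,-6.5,5.4,0],[1,0,-6.5,5.4,0]])

```text
time_s: 25.4
tool_pos: [610.9, 55.8, 246.2]
eef_rot: [-2.085, -2.329, 0.024]
force: [-1.0, -2.1, -1.9]
gripper_width: 10.4
```

Run:
```python
from h import *
for th in (.75,.7,.6,.5,.4,.3,.2): print(th,end=' ');plan(bar(th)+[0,0,-5],YAW)
```

```text
0.75 shift cm [-0.05  1.02 -1.08] turn 0.1 tilt 1.27 q6 -0.039 pos [610.9  55.8 246.2] t 25.4 w 10.4 F [-1.  -2.1 -1.9]
0.7 shift cm [-0.05  0.25 -0.21] turn 0.1 tilt 1.27 q6 -0.039 pos [610.9  55.8 246.2] t 25.4 w 10.4 F [-1.  -2.1 -1.9]
0.6 shift cm [-0.04 -1.15  1.63] turn 0.1 tilt 1.27 q6 -0.039 pos [610.9  55.8 246.2] t 25.4 w 10.4 F [-1.  -2.1 -1.9]
0.5 shift cm [-0.04 -2.36  3.61] turn 0.1 tilt 1.27 q6 -0.039 pos [610.9  55.8 246.2] t 25.4 w 10.4 F [-1.  -2.1 -1.9]
0.4 shift cm [-0.04 -3.37  5.7 ] turn 0.1 tilt 1.27 q6 -0.039 pos [610.9  55.8 246.2] t 25.4 w 10.4 F [-1.  -2.1 -1.9]
0.3 shift cm [-0.05 -4.16  7.88] turn 0.1 tilt 1.27 q6 -0.039 pos [610.9  55.8 246.2] t 25.4 w 10.4 F [-1.  -2.1 -1.9]
0.2 shift cm [-0.05 -4.74 10.13] turn 0.1 tilt 1.27 q6 -0.039 pos [610.9  55.8 246.2] t 25.4 w 10.4 F [-1.  -2.1 -1.9]
```

Call:
play_rows(series=[[1,0,-0.5,0.7,0],[1,0,-1.2,1.7,0],[1,0,-1.85,2.7,0],[1,0,-2.4,3.7,0],[1,0,-2.95,4.75,0],[1,0,-3.4,5.8,0],[1,0,-3.85,6.9,0],[1,0,-3.85,6.9,0]])

```text
time_s: 26.2
tool_pos: [570.5, 51.4, 176.0]
eef_rot: [-2.085, -2.328, 0.025]
force: [4.5, -1.3, -6.1]
gripper_width: 9.9
```

Run:
```python
from h import *
for th in (.35,.3,.25,.2,.15,.1,.05,0): print(th,end=' ');plan(bar(th)+[0,0,-5],YAW)
```

```text
0.35 shift cm [-0.04  0.11 -0.33] turn 0.1 tilt 1.32 q6 -0.042 pos [570.5  51.4 176. ] t 26.2 w 9.9 F [ 4.5 -1.3 -6.1]
0.3 shift cm [-0.04 -0.26  0.77] turn 0.1 tilt 1.32 q6 -0.042 pos [570.5  51.4 176. ] t 26.2 w 9.9 F [ 4.5 -1.3 -6.1]
0.25 shift cm [-0.04 -0.57  1.89] turn 0.1 tilt 1.32 q6 -0.042 pos [570.5  51.4 176. ] t 26.2 w 9.9 F [ 4.5 -1.3 -6.1]
0.2 shift cm [-0.04 -0.83  3.02] turn 0.1 tilt 1.32 q6 -0.042 pos [570.5  51.4 176. ] t 26.2 w 9.9 F [ 4.5 -1.3 -6.1]
0.15 shift cm [-0.04 -1.03  4.16] turn 0.1 tilt 1.32 q6 -0.042 pos [570.5  51.4 176. ] t 26.2 w 9.9 F [ 4.5 -1.3 -6.1]
0.1 shift cm [-0.04 -1.18  5.31] turn 0.1 tilt 1.32 q6 -0.042 pos [570.5  51.4 176. ] t 26.2 w 9.9 F [ 4.5 -1.3 -6.1]
0.05 shift cm [-0.04 -1.26  6.47] turn 0.1 tilt 1.32 q6 -0.042 pos [570.5  51.4 176. ] t 26.2 w 9.9 F [ 4.5 -1.3 -6.1]
0 shift cm [-0.04 -1.29  7.63] turn 0.1 tilt 1.32 q6 -0.042 pos [570.5  51.4 176. ] t 26.2 w 9.9 F [ 4.5 -1.3 -6.1]
```

Call:
play_rows(series=[[1,0,-0.3,0.7,0],[1,0,-0.55,1.5,0],[1,0,-0.75,2.4,0],[1,0,-0.95,3.3,0],[1,0,-1.1,4.2,0],[1,0,-1.2,5.0,0],[1,0,-1.25,5.6,0],[1,0,-1.25,5.6,0]], grip_force=45)

```text
time_s: 27.0
tool_pos: [557.5, 49.9, 119.2]
eef_rot: [-2.085, -2.329, 0.024]
force: [7.4, -1.4, -5.1]
gripper_width: 9.9
```

Call:
play_rows(series=[[1,0,0,0.4,0],[1,0,0,0.8,0],[1,0,0,1.2,0],[1,0,0,1.6,0],[1,0,0,1.8,0],[1,0,0,1.8,0]])

```text
time_s: 27.6
tool_pos: [556.6, 49.8, 102.4]
eef_rot: [-2.085, -2.329, 0.025]
force: [-4.8, -2.6, 16.5]
gripper_width: 10.5
```

Run:
```python
from h import *
plan(bar(0)+[0,0,-7],YAW)
o,p,d=snap('wrist','w23.png')
o,p,d=snap('scene','s23.png')
cv2.imwrite('pics/s23c.png',cv2.resize(p[120:320,200:420,::-1],None,fx=3,fy=3))
```

```text
shift cm [-0.03 -0.05  0.44] turn 0.1 tilt 1.29 q6 -0.043 pos [556.6  49.8 102.4] t 27.6 w 10.5 F [-4.8 -2.6 16.5]
```

View pics/s23c.png

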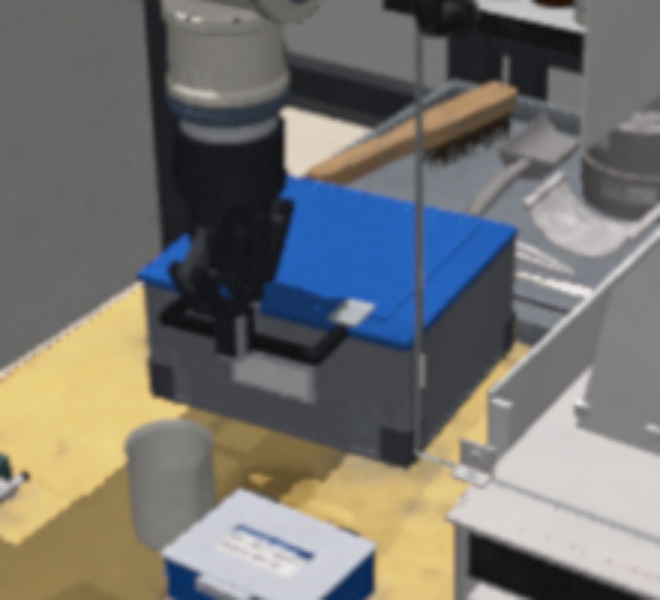

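Call:
play_rows(series=[[1,0,0,0.2,0],[1,0,0,0.2,0],[1,0,0,0.2,0]])

```text
time_s: 28.0
tool_pos: [556.6, 49.8, 102.4]
eef_rot: [-2.085, -2.329, 0.025]
force: [-4.0, -2.5, 22.5]
gripper_width: 10.3
```

Call:
play_rows(series=[[0.6,0,0,0,0],[0.1,0,0,0,0],[0.1,0,0,0,0],[0.1,0,0,0,0]])

```text
time_s: 28.4
tool_pos: [556.0, 49.9, 101.8]
eef_rot: [-2.084, -2.328, 0.026]
force: [-0.5, 0.6, 0.1]
gripper_width: 38.5
```

Call:
play_rows(series=[[0.1,0,0,-1.5,0],[0.1,0,0,-4,0],[0.1,0,0,-8,0],[0.1,0,-2,-12,0],[0.1,0,-5,-15,0],[0.1,0,-8,-15,0],[0.1,0,-8,-15,0]])

```text
time_s: 29.1
tool_pos: [477.0, 41.1, 255.3]
eef_rot: [-2.084, -2.328, 0.026]
force: [-0.4, 0.4, -0.3]
gripper_width: 38.4
```

Run:
```python
from h import *
plan(bar(0),YAW)
o,p,d=snap('wrist','w24.png');P=cloud('wrist',o,d)
a=P[...,:2]-C;c,s=np.cos(YAW),np.sin(YAW);L=np.stack([a[...,0]*c+a[...,1]*s,-a[...,0]*s+a[...,1]*c,P[...,2]],-1)
m=(p.max(2)<75)&(L[...,2]>90)&(L[...,2]<140)&(np.abs(L[...,1])<50)&(np.abs(L[...,0]+137)<15)
print('bar',m.sum(),np.nanmedian(L[m],0))
hsv=cv2.cvtColor(p,cv2.COLOR_RGB2HSV)
b=(hsv[...,0]>100)&(hsv[...,0]<125)&(hsv[...,1]>150)&(L[...,2]>90)&(L[...,2]<140)&(np.abs(L[...,0])<90)&(np.abs(L[...,1])<100)
Q=L[b];A=np.c_[Q[:,0],np.ones(len(Q))];print('lid slope',np.linalg.lstsq(A,Q[:,2],rcond=None)[0])
o,p,d=snap('scene','s24.png');o,p,d=snap('top','t24.png')
z0=np.load('/tmp/scene0.npz')['p'].astype(int)
```

```text
shift cm [-0.06  8.29 14.84] turn 0.1 tilt 1.35 q6 -0.05 pos [477.   41.1 255.3] t 29.1 w 38.4 F [-0.4  0.4 -0.3]
bar 1580 [-138.0830746     2.87809148  110.1254549 ]
lid slope [3.73782069e-03 1.11195715e+02]
```

View pics/s24.png

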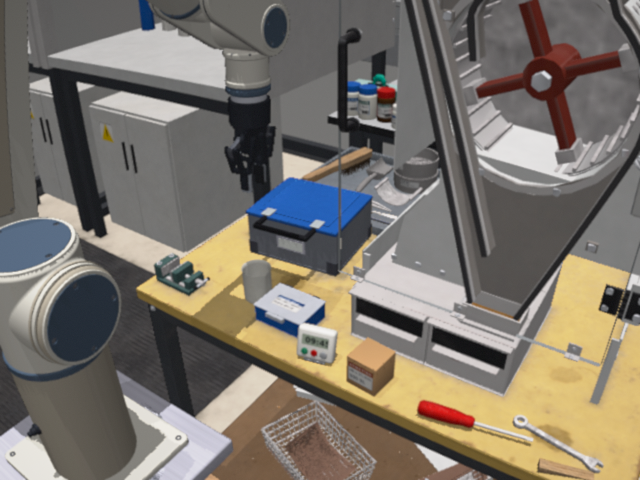

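Run:
```python
from h import *
print(ctrl.sign_off())
```

```text
the job is handed in; nothing more can be done
None
```

The job is done and handed in at about 29 s of the 72 s allowed. The jar is in the wide bay and the lid is shut; the sign-off gave no verdict.

- **Lid up:** I pinched the bar and raised the lid until the stay locked. After I let go, the red knuckle sprang back to its locked position.
- **Jar:** I carried it upright and set it down gently in the wide bay, at about x -60, y -38 mm in the chest frame. The wrist view afterwards showed it standing. With the lid shut I can no longer see it, but nothing touched it after that.
- **Stay:** I pushed the knuckle back about 25 mm with the outside of an open finger. My moves could not lean the tool, so it stayed upright. The first push stalled at about 18 mm, probably against the bar, so I pushed again with the tool turned 30 degrees. The lid then stood at about 1.07 rad, judged from the bar's position.
- **Lid down:** I held the bar all the way down at well under 1 rad/s until the force turned upward on the rim, then let go.

**Last checks:**
- The lid slope is about 0.004 rad, and the bar's top is at 110 mm, as at the start.
- In the scene picture the beaker, timer and label box look where they were; I did not measure them again.
- The gripper is clear of everything.
- I never read the stay and lid joint values directly; I only inferred them from the pictures.
- The tool's tilt drifted to about 1.4 degrees by the end, with no visible effect.

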